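# Clamp the back-up battery with the swing bar and wing nut

### The job

Swing the yellow hold-down bar gently across the battery until its notch is fully home against the threaded stud, under the orange wing nut, then tighten the wing nut clockwise, in short arcs between the charger and the isolator box, until the battery is clamped hand-tight (about 0.2 N m at the nut). Do not overtighten, for the battery case cracks; do not bump the charger or the isolator, leave the things lying round the tray alone, and let go of everything at the end.

Things in the scene. Friction and masses are not known exactly. Their poses are not given: they have to be found in the camera images.
- tray: grey steel tray of a bench back-up supply, bolted down, floor 200 (x) x 225 (y) x 4 mm. Origin at bench level midway between pivot post and stud. In its frame (mm): pivot post (0, -50), stud (0, 50), battery centre (20.5, 0), charger centre (5, 102), isolator centre (-64, 62).
- battery: black and blue sealed lead-acid battery, 151 (x) x 65 (y) x 94 mm, 2.1 kg, loose between 20 mm lips of the tray; its top is 98 mm above the bench. Two terminal boots 14 mm tall stand on it near its -x end, 62 mm from its middle. Origin under its centre.
- bar: yellow hold-down bar, loose on the pivot post (1 mm play). Origin: hole axis, at its underside, 104 mm above the bench. It runs along its +y from -15 to 118 mm, 30 mm wide, 6 mm thick, on a 6 mm pad that slides on the battery (1 to 3 N), so its edges are 6 to 12 mm above the battery. Starts 0.35 to 0.8 rad clockwise of home; home is the tray's yaw: push its +x edge, counter-clockwise.
- bar_notch (a point): seat of the bar's side notch, 100 mm from the pivot, at the bar's mid thickness: it lies on the stud's axis when the notch is home. The notch is 11 mm wide and open to the bar's -x side. Axes as the bar.
- bar_tab (a point): middle of the bar's turned-up finger tab, 42 mm from the pivot: 30 mm across the bar, 8 mm thick along it, its top 27 mm above the bar's underside, this point 16 mm above it. Axes as the bar.
- stud_axis (a point): point on the axis of the fixed upright threaded stud, 8 mm dia., about 107 mm above the bench (bar's mid thickness). The stud's height differs by 0.6 mm either way, so the turns needed are not known beforehand.
- wing_grip (a point): point on the axis of the orange wing nut, 20 mm above its underside. Wings 8 mm thick run along the nut's +x and -x out to 24 mm, upper part 10 to 28 mm above its underside; push or pinch them above the hub (15 mm dia., 11 mm high, on a 20 mm flange). Any yaw. Its underside starts 1.5 to 2.7 mm above the bar's top, which is 110 mm above the bench.
- stud: the stud with its nut; origin at its foot, 4 mm above the bench. Right-hand thread: clockwise from above lowers the captive nut 4 mm per turn (double start). It runs free at 0.03 N m; once the flange meets the bar the torque rises by 0.2 to 0.4 N m per radian; at 0.2 N m the bar presses on the battery with about 45 N. The nut stays where it is left.
- charger: aluminium charger, part of the tray, 165 (x) x 44 (y) mm, top 136 mm above the bench; its wall is 30 mm from the stud's axis on the tray's +y side. Origin under its centre, 4 mm above the bench.
- isolator: grey isolator box with a red switch handle on top, part of the tray, 44 (x) x 32 (y) mm, box top 130 mm, handle top 146 mm above the bench; its wall is 42 mm from the stud's axis on the tray's -x side. Origin under its centre, 4 mm above the bench.
- multimeter: yellow multimeter lying on the bench, 75 x 150 x 38 mm, loose. Origin under its centre.
- solder_reel: blue reel of solder, 60 mm dia., 44 mm tall, standing loose. Origin under its centre.
- iron_stand: soldering-iron stand, round black base of 84 mm dia. with a steel coil, about 140 mm tall, loose. Origin under its base.
- screwdriver: screwdriver, 180 mm, lying loose on the bench. Origin under its middle.
Not all that is in view belongs to the job. There is more than one size of the bar; the job needs the smallest.

How it is judged:
On the way, in this order (a step that is already met when the one before it is completed fails the run):
1. the bar's notch is home against the stud, the nut not yet tight (horizontal distance between bar_notch and stud_axis below 0.004 m and contact force between bar and battery below 12 N), for 0.2 s.
2. the wing nut clamps the bar on the battery (contact force between bar and battery above 25 N), for 0.3 s.
At the end, for the whole second after the job is handed in: the notch sits on the stud (within 4 mm of its axis), the bar, held by the nut alone, presses on the battery with 25 to 70 N (nut torque about 0.12 to 0.3 N m), bar and battery are at rest and everything is released (horizontal distance between bar_notch and stud_axis below 0.004 m and contact force between bar and battery between 25 and 70 N and linear speed of each of bar, battery below 0.01 m/s); the robot touches nothing.
It fails at once if the battery is overtightened or crushed (more than 70 N from the bar) (contact force between bar and battery above 70 N).
It fails at once if the bar is shoved with more than 35 N (contact force between the fingers and bar above 35 N).
It fails at once if the charger or the isolator is hit with more than 12 N (contact force between any of the fingers, the arm and charger above 12 N or contact force between any of the fingers, the arm and isolator above 12 N).
It fails at once if the multimeter, solder reel, iron stand or screwdriver is moved by more than 25 mm (distance of any of multimeter, solder_reel, iron_stand, screwdriver from where it was at the start of the episode above 0.025 m).
It also fails if it takes over 72 s, if anything falls off the work surface, if the arm or the gripper's body presses on something with over 40 N, if the wrist force passes 120 N, or if a joint passes its speed limit or range.

### The arm

A 6-joint arm with a two-finger parallel gripper is mounted at the origin on the work surface. World frame = base frame: x ahead of the robot, y to its left, z up, the work surface at z = 0. Lengths are in m, angles in rad, forces in N, time in s.
With the tool pointing down it reaches from about 0.375 to 0.975 m from the base axis. Payload 3.8 kg.
Tool frame: the origin (TCP) lies midway between the tips of the shut fingers; the grasp point (between the pads) lies 19 mm behind it; z points along the fingers, y is the line along which they close (so a half turn about z gives the same grasp; the last joint's range is limited). The gripper opens to 85 mm and grips with 20 to 120 N. Pads are 22 mm wide; open, the fingers measure 114 mm over their backs; the gripper's body (76 mm by 85 mm) begins 54 mm behind the grasp point. The pads swing forward as they close: fully open they stand 13 mm farther back than shut.
Start: joints at [-1.218, 0.264, 1.604, -0, 1.274, -0.037], TCP at [0.256, -0.624, 0.197] pointing down, gripper open.
Joint ranges: [-2.63, 2.63], [-0.94, 2.18], [0.31, 2.57], [-1.31, 4.45], [0, 2.66], [-2.55, 2.55]. Speed limits (rad/s): [2.57, 2.57, 3.14, 3.14, 3.14, 3.14].

### API

Orientations are given as a rotation vector (axis times angle).
In Python, from workcell import status, read_camera, workorder, masks_of gives the robot as it stands.
- The arm moves only by the tool drive_tool, never from a script. Its argument "rows" is a list of rows, each a list of 7 numbers: the turn, a rotation vector about the tool's x, y, z in degrees, then the shift along the tool's x, y, z in m, then the opening, from 0 (shut) to 1 (fully open). In form: [[ax, ay, az, tx, ty, tz, claw], ...]. A call has 1 to 8 rows; each row shifts and turns the commanded pose from where the row before left it, along the tool's axes as they then stand; what a row does not reach is not made up. A row lasts 1/12 s, in which the tool goes at most 41.7 mm and 7.16 degrees, less where a joint would pass 70% of its speed; a pose out of reach is approached as far as the arm can. A call is refused whole if a number of a shift passes 0.0417 or a number of a turn 7.16, either way. A call with a gripper value outside its range is refused whole. The fingers move at their own pace and stop on an object; "force" is the grip in N (left out, the last holds). Time passes only in rows, so rows that do not move let the fingers close. It gives the time, the measured TCP pose, the force, the opening and the grip force at its end, in the units of the state.
- status.read_state(): the state, without advancing time (a new reading comes with each control period).
- read_camera(name): name is "side" or "top" or "wrist"; returns a dict with "color" (480x640x3 uint8, red, green, blue), "intrinsics" (3x3 intrinsics, pixels), "world_from_camera" (4x4, takes a point from camera to world coordinates); the wrist camera has in their place "mount" (4x4, takes a point from camera to tool coordinates, whose origin is the TCP and whose axes are the flange's). Camera axes: x right, y up, looking along -z (the intrinsics and any distortion apply to the point x, -y, -z); pixel columns grow to the right and rows downward; lengths in m; the calibration is good to about 2 mm. A picture is of the moment at which its call begins: read the wrist's pose just before it. There is no depth.
- workorder.finish_job(): hands the job in; it is judged then, once.
Trained networks look in a picture, given as the dict that the camera call returned (one of the last four; its "shot" number tells which), for a name from the list of things; names that differ only in an ending like _2 or _b are one class to them, and where a whole thing is asked for, a point or a joint stands for the part that bears it (a point fixed in the world has none). Each returns a list of dicts, best first, with "score" (0 to 1); they miss things now and then, are a little off and sometimes report something else, mostly with a low value. They report only what shows in the picture. A call takes as long as a camera call. They do not tell look-alikes from the thing itself.
- masks_of(picture, name): "mask" (480x640 bool, what is visible of it) and "bbox" ([left, top, right, bottom] in pixels, round what is visible of it).
The state is a dict: "time": time; "q": joint angles; "joint_vel": joint speeds; "joint_torque": joint torques, N m; "tool_pos": TCP position; "tcp_rot": TCP orientation; "wrist_force": force on the tool from outside, world axes, zero at the start; "torque": the same for the moment, N m; "width": opening from 0.0 (shut) to 1.0 (fully open); "grip_force": force on a finger pad.
Only numpy, scipy, OpenCV 4.12 (cv2) and the standard library are available. Lean on these libraries where they do the work, as an engineer would, in place of code of your own. Each camera call takes 0.05 s, during which the arm holds its last target. There are 200 camera calls.

## Working session

There is one attempt and no reset: what is moved stays moved. The work goes in short steps, Python scripts to look and compute and a tool call to move; the robot and the scene stay as the last step left them, time stands still between calls to the robot, and variables do not carry over. Pictures are saved under pics/ and viewed, at most 10 in all, crops included, and the job is handed in when it is done.

Besides the shell and the picture viewer there is one more tool, called after "Call:" as a command line: name --pt "numbers of a row" for each row, then --argument value for the rest. drive_tool: Moves the arm, as the interface text tells. Its arguments: {"type":"object","properties":{"rows":{"type":"array"},"force":{"type":"number"}},"required":["rows"]}

```bash
mkdir -p pics; ls; python3 - <<'E'
from workcell import status, read_camera, masks_of
import cv2,pickle,numpy as np
s=status.read_state();print({k:np.round(v,3) for k,v in s.items()})
for n in ("side","top","wrist"):
    p=read_camera(n);cv2.imwrite(f"pics/{n}0.png",p["color"][:,:,::-1])
    print(n,np.round(p["intrinsics"],1).tolist(),[ (k,np.round(p[k],3).tolist()) for k in p if k in("world_from_camera","mount")],list(p))
    for t in("tray","battery","bar","stud","bar_tab","wing_grip","charger","isolator","multimeter","solder_reel","iron_stand","screwdriver"):
        for d in masks_of(p,t)[:4]: print(t,round(d["score"],2),np.round(d["bbox"]).tolist(),int(d["mask"].sum()))
E
```

```text
pics
{'time': np.float64(0.0), 'q': array([-1.218,  0.265,  1.605,  0.   ,  1.274, -0.037]), 'joint_vel': array([-0.001,  0.   ,  0.   ,  0.001, -0.001,  0.002]), 'joint_torque': array([ 2.0000e-03, -5.1510e+01, -3.6731e+01, -0.0000e+00,  1.3000e-02,
       -0.0000e+00]), 'tool_pos': array([ 0.256, -0.624,  0.195]), 'tcp_rot': array([-3.08e+00, -6.08e-01,  1.00e-03]), 'wrist_force': array([-0.42 , -0.15 ,  0.514]), 'torque': array([-0.027, -0.021, -0.056]), 'grip_force': np.float64(0.0), 'width': np.float64(1.002)}
side [[515.0, 0.0, 323.8], [0.0, 515.0, 236.8], [0.0, 0.0, 1.0]] [('world_from_camera', [[-0.666, 0.404, -0.627, -0.225], [-0.746, -0.351, 0.567, 0.674], [0.009, 0.845, 0.535, 0.759], [0.0, 0.0, 0.0, 1.0]])] ['color', 'intrinsics', 'world_from_camera', 'shot']
tray 0.58 [262.0, 215.0, 375.0, 301.0] 5220
battery 0.84 [290.0, 211.0, 351.0, 267.0] 801
battery 0.7 [353.0, 214.0, 406.0, 248.0] 1124
bar 0.75 [292.0, 212.0, 343.0, 228.0] 447
bar 0.71 [318.0, 189.0, 376.0, 217.0] 644
bar 0.31 [306.0, 217.0, 317.0, 237.0] 97
stud 0.48 [304.0, 218.0, 311.0, 235.0] 76
stud 0.27 [263.
[... 1225 characters left out ...]
tab 0.65 [420.0, 115.0, 460.0, 198.0] 1532
bar_tab 0.27 [311.0, 294.0, 398.0, 328.0] 718
wing_grip 0.61 [300.0, 216.0, 309.0, 237.0] 147
charger 0.7 [261.0, 182.0, 294.0, 279.0] 2425
isolator 0.73 [293.0, 252.0, 311.0, 284.0] 487
isolator 0.66 [314.0, 292.0, 400.0, 328.0] 680
isolator 0.53 [296.0, 194.0, 364.0, 233.0] 984
multimeter 0.66 [388.0, 213.0, 472.0, 262.0] 2766
solder_reel 0.97 [322.0, 142.0, 347.0, 176.0] 790
screwdriver 0.89 [316.0, 292.0, 400.0, 327.0] 582
wrist [[370.7, 0.0, 323.1], [0.0, 370.7, 245.1], [0.0, 0.0, 1.0]] [('mount', [[0.0, 0.961, 0.275, 0.069], [1.0, -0.0, 0.0, -0.001], [0.0, 0.275, -0.961, -0.178], [0.0, 0.0, 0.0, 1.0]])] ['color', 'intrinsics', 'mount', 'shot']
```

View pics/top0.png

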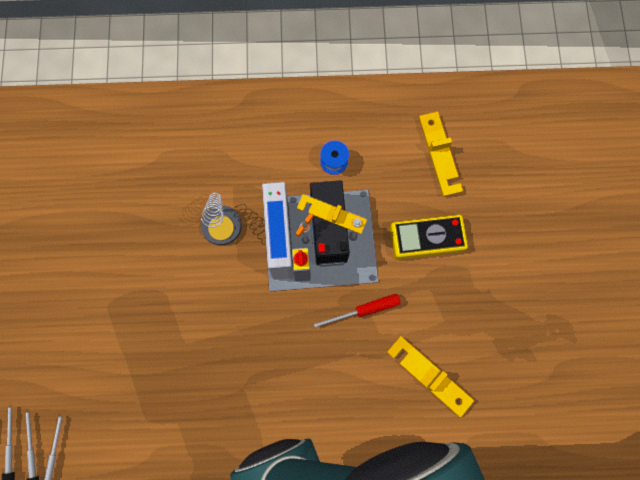

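View pics/side0.png

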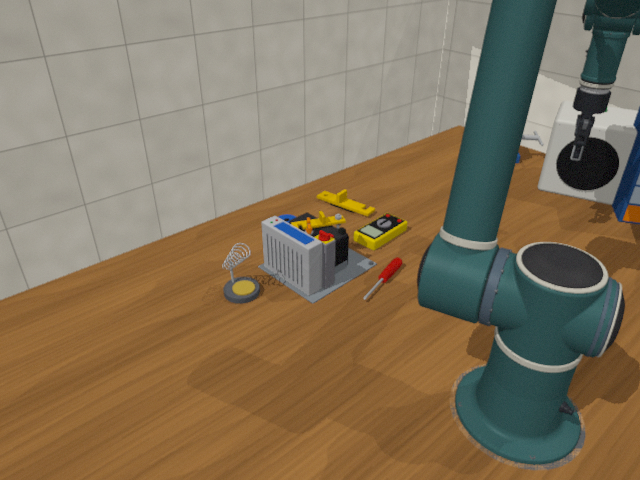

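The top view shows three yellow bars: the mounted one at (332,214) and loose ones at (441,153) and (430,376). The mounted bar is on its pivot at (358,223), next to the orange nut at (304,228), and it looks the smallest, so it's the one I want. The charger is at (277,225) and the isolator at (301,262). I'll get a rough position from this view, then check close with the wrist camera.

```bash
cat > h.py <<'E'
import numpy as np,cv2
from scipy.spatial.transform import Rotation as R
from workcell import status, read_camera, masks_of
def shot(n):
    s=status.read_state();p=read_camera(n)
    if n=="wrist":
        T=np.eye(4);T[:3,:3]=R.from_rotvec(s["tcp_rot"]).as_matrix();T[:3,3]=s["tool_pos"]
        p["W"]=T@np.array(p["mount"])
    else: p["W"]=np.array(p["world_from_camera"])
    return p
def ray(p,uv):
    K=p["intrinsics"];d=np.array([(uv[0]-K[0][2])/K[0][0],-(uv[1]-K[1][2])/K[1][1],-1])
    return p["W"][:3,3],p["W"][:3,:3]@d
def atz(p,uv,z):
    o,d=ray(p,uv);return o+d*(z-o[2])/d[2]
def proj(p,X):
    c=np.linalg.inv(p["W"])@np.r_[X,1];K=p["intrinsics"]
    return np.array([K[0][2]+K[0][0]*c[0]/-c[2],K[1][2]+K[1][1]*-c[1]/-c[2]])
def tri(prs):
    A=np.zeros((3,3));b=np.zeros(3)
    for p,uv in prs:
        o,d=ray(p,uv);d=d/np.linalg.norm(d);M=np.eye(3)-np.outer(d,d);A+=M;b+=M@o
    return np.linalg.solve(A,b)
def yaw(): 
    m=R.from_rotvec(status.read_state()["tcp_rot"]).as_matrix();return np.degrees(np.arctan2(m[1,0],m[0,0]))
E
python3 - <<'E'
from h import *
p=shot("top")
print("stud",atz(p,(304,228),.13),"pivot",atz(p,(358,223),.11),"bar end",atz(p,(301,203),.11))
for c in((268,290),(378,280),(369,190)):print(atz(p,c,.004))
m=R.from_rotvec(status.read_state()["tcp_rot"]).as_matrix();print(m.round(3),yaw())
print("reel",atz(p,(335,158),.04),"iron",atz(p,(221,226),.02))
E
```

```text
stud [0.56410891 0.00228155 0.13      ] pivot [ 0.57544859 -0.10112279  0.11      ] bar end [0.61912048 0.00663552 0.11      ]
[0.4680177  0.08105062 0.004     ]
[ 0.48071188 -0.14531817  0.004     ]
[ 0.67488412 -0.13773898  0.004     ]
[[ 0.925  0.38   0.   ]
 [ 0.38  -0.925 -0.   ]
 [ 0.     0.    -1.   ]] 22.334061029822443
reel [ 0.73574723 -0.06659961  0.04      ] iron [0.60254012 0.1746639  0.02      ]
```

Call:
drive_tool --pt "0 0 0 0.0211 -0.0181 -0.0044 1" --pt "0 0 0 0.0211 -0.0181 -0.0044 1" --pt "0 0 0 0.0211 -0.0181 -0.0044 1" --pt "0 0 0 0.0211 -0.0181 -0.0044 1" --pt "0 0 0 0.0211 -0.0181 -0.0044 1" --pt "0 0 0 0.0211 -0.0181 -0.0044 1" --pt "0 0 0 0.0211 -0.0181 -0.0044 1" --pt "0 0 0 0.0211 -0.0181 -0.0044 1"

```text
time: 2.67
tool_pos: [0.358, -0.4251, 0.2324]
tcp_rot: [3.082, 0.608, 0.0]
wrist_force: [1.5, -0.1, 0.4]
width: 0.999
grip_force: 0.0
```

Call:
drive_tool --pt "0 0 0 0.0211 -0.0181 -0.0044 1" --pt "0 0 0 0.0211 -0.0181 -0.0044 1" --pt "0 0 0 0.0211 -0.0181 -0.0044 1" --pt "0 0 0 0.0211 -0.0181 -0.0044 1" --pt "0 0 0 0.0211 -0.0181 -0.0044 1" --pt "0 0 0 0.0211 -0.0181 -0.0044 1" --pt "0 0 0 0.0211 -0.0181 -0.0044 1" --pt "0 0 0 0.0211 -0.0181 -0.0044 1"

```text
time: 3.33
tool_pos: [0.4591, -0.227, 0.2677]
tcp_rot: [3.082, 0.608, 0.001]
wrist_force: [0.4, -0.6, -0.8]
width: 1.007
grip_force: 0.0
```

Call:
drive_tool --pt "0 0 0 0.0211 -0.0181 -0.0044 1" --pt "0 0 0 0.0211 -0.0181 -0.0044 1" --pt "0 0 0 0.0211 -0.0181 -0.0044 1" --pt "0 0 0 0.0211 -0.0181 -0.0044 1" --pt "0 0 0 0.0211 -0.0181 -0.0044 1" --pt "0 0 0 0.0211 -0.0181 -0.0044 1" --pt "0 0 0 0 0 0 1" --pt "0 0 0 0 0 0 1"

```text
time: 4.0
tool_pos: [0.5351, -0.0785, 0.2939]
tcp_rot: [3.081, 0.613, 0.001]
wrist_force: [0.4, -0.8, 0.6]
width: 0.998
grip_force: 0.0
```

```bash
python3 - <<'E'
from h import *
s=status.read_state();print(s["time"],s["tool_pos"].round(4),s["q"].round(2),yaw(),s["wrist_force"].round(2))
p=shot("wrist");cv2.imwrite("pics/w1.png",p["color"][:,:,::-1])
for t in("bar","stud","wing_grip","bar_tab"):
    for d in masks_of(p,t)[:3]: print(t,round(d["score"],2),np.round(d["bbox"]).tolist(),int(d["mask"].sum()))
E
```

```text
4.0 [ 0.5351 -0.0785  0.2939] [-0.19 -0.04  1.76 -0.    1.42  0.99] 22.49616699331223 [ 0.43 -0.76  0.57]
bar 0.73 [519.0, 2.0, 620.0, 180.0] 7031
bar 0.71 [258.0, 74.0, 378.0, 205.0] 4163
bar 0.6 [314.0, 336.0, 383.0, 418.0] 2375
stud 0.64 [225.0, 132.0, 278.0, 163.0] 852
stud 0.31 [41.0, 1.0, 179.0, 93.0] 6583
bar_tab 0.86 [314.0, 338.0, 383.0, 417.0] 2341
bar_tab 0.73 [523.0, 4.0, 616.0, 184.0] 6949
bar_tab 0.68 [257.0, 78.0, 377.0, 202.0] 4149
```

View pics/w1.png

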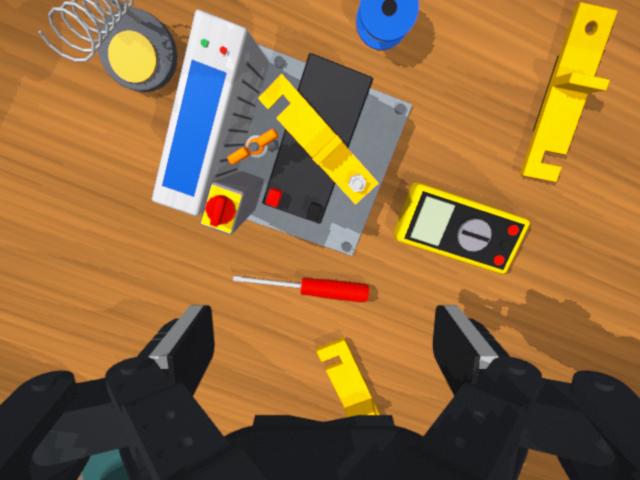

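The mounted bar runs from its pivot bolt at (358,184) to its notch end at about (275,88), with the tab at (332,150). The orange nut at (252,147) is between the charger and the isolator. This is the bar I want. The loose ones at (570,95) and (348,375) are decoys.

Call:
drive_tool --pt "0 0 6.3 0 0 0 0" --pt "0 0 6.3 0 0 0 0" --pt "0 0 6.3 0 0 0 0" --pt "0 0 6.3 0 0 0 0" --pt "0 0 6.3 0 0 0 0" --pt "0 0 6.3 0 0 0 0" --pt "0 0 6.3 0 0 0 0"

```text
time: 4.83
tool_pos: [0.5341, -0.0807, 0.2934]
tcp_rot: [3.083, -0.604, -0.0]
wrist_force: [-0.5, -1.3, -0.4]
width: 0.007
grip_force: 0.0
```

Call:
drive_tool --pt "0 0 0 0.0164 -0.0117 0.0068 0" --pt "0 0 0 0.0164 -0.0117 0.0068 0" --pt "0 0 0 0.0164 -0.0117 0.0068 0" --pt "0 0 0 0.0164 -0.0117 0.0068 0" --pt "0 0 0 0.0164 -0.0117 0.0068 0" --pt "0 0 0 0 0 0 0" --pt "0 0 0 0 0 0 0"

```text
time: 5.42
tool_pos: [0.632, -0.0564, 0.2582]
tcp_rot: [3.084, -0.594, -0.004]
wrist_force: [-0.1, -0.2, -0.3]
width: -0.002
grip_force: 0.0
```

```bash
python3 - <<'E'
from h import *
s=status.read_state();print(s["time"],s["tool_pos"].round(4),s["q"].round(2),yaw(),s["wrist_force"].round(2),s["torque"].round(3))
p=shot("wrist");im=p["color"];print("tcp px",proj(p,s["tool_pos"]))
np.savez("s2.npz",W=p["W"],K=p["intrinsics"])
u,v=proj(p,[.575,-.045,.11]);u,v=int(u),int(v);print(u,v)
a,b=max(0,u-160),max(0,v-120);c=im[b:b+240,a:a+320];print("origin",a,b)
cv2.imwrite("pics/w2.png",cv2.resize(c[:,:,::-1],None,fx=2.5,fy=2.5,interpolation=2))
for t in("bar","stud","wing_grip"):
    for d in masks_of(p,t)[:3]: print(t,round(d["score"],2),np.round(d["bbox"]).tolist(),int(d["mask"].sum()))
E
```

```text
5.4167 [ 0.632  -0.0564  0.2582] [-0.13  0.16  1.62 -0.    1.37  1.82] -21.80852039173984 [-0.09 -0.22 -0.27] [0.033 0.038 0.007]
tcp px [324.19701103 278.92682546]
334 278
origin 174 158
bar 0.76 [466.0, 0.0, 561.0, 102.0] 4712
bar 0.69 [255.0, 235.0, 404.0, 282.0] 4407
bar 0.42 [166.0, 139.0, 433.0, 353.0] 19545
stud 0.75 [276.0, 273.0, 301.0, 336.0] 559
stud 0.3 [411.0, 303.0, 480.0, 347.0] 1356
stud 0.22 [86.0, 256.0, 189.0, 367.0] 4886
wing_grip 0.72 [279.0, 284.0, 297.0, 338.0] 426
```

View pics/w2.png

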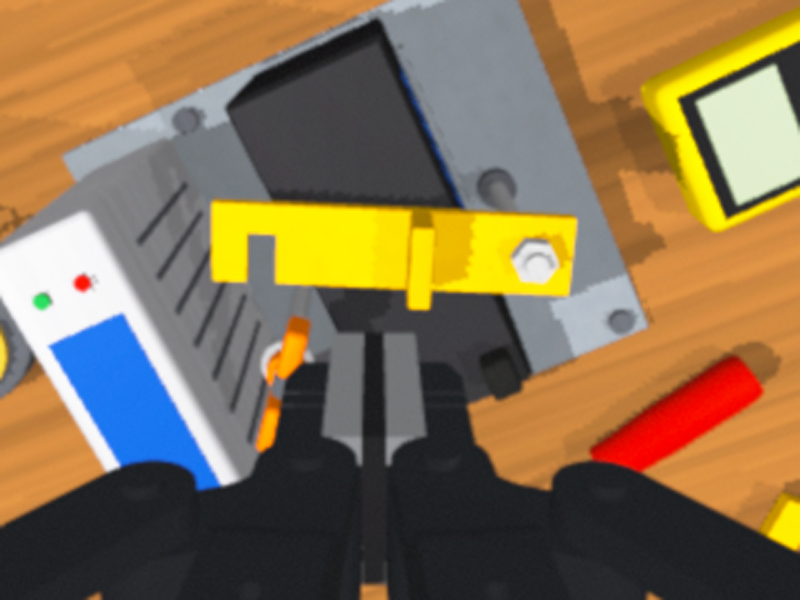

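```bash
cat > m.py <<'E'
from h import *
z=np.load("s2.npz");p2=dict(W=z["W"],intrinsics=z["K"])
def W(pos,rv):
    T=np.eye(4);T[:3,:3]=R.from_rotvec(rv).as_matrix();T[:3,3]=pos
    return T@np.array([[0,.961,.275,.069],[1,0,0,-.001],[0,.275,-.961,-.178],[0,0,0,1]])
p1=dict(W=W([.5351,-.0785,.2939],[3.081,.613,.001]),intrinsics=z["K"])
E
python3 - <<'E'
from m import *
f=lambda u,v:(174+u/2.5,158+v/2.5)
P={"bolt":((358,184),f(535,260)),"c1":((259,98),f(212,280)),"c2":((287,74),f(212,201)),"nut":((252.5,146.5),f(282,385)),"nutA":((276,131),f(300,322)),"nutB":((229,162),f(266,448)),"rootnear":((350,204),f(570,296)),"rootfar":((377,183),f(577,217)),"chcorner":((196,12),f(88,212))}
for k,(a,b) in P.items(): print(k,tri([(p1,a),(p2,b)]).round(4),atz(p1,a,.11)[:2].round(4),atz(p2,b,.11)[:2].round(4))
print("nut130",atz(p1,(252.5,146.5),.132),atz(p2,f(282,385),.132))
E
```

```text
bolt [ 0.5734 -0.0971  0.1152] [ 0.5728 -0.0985] [ 0.5717 -0.0965]
c1 [0.6095 0.0166 0.1127] [0.6094 0.0166] [0.609  0.0179]
c2 [0.6378 0.0007 0.1195] [6.38e-01 2.00e-04] [0.6367 0.0052]
nut [0.5687 0.0045 0.1315] [0.5668 0.0078] [0.5598 0.0107]
nutA [ 0.5889 -0.0106  0.1313] [ 0.5884 -0.0078] [ 0.5813 -0.006 ]
nutB [0.5483 0.0193 0.133 ] [0.5447 0.0238] [0.5371 0.0274]
rootnear [ 0.5504 -0.1024  0.1022] [ 0.5519 -0.0992] [ 0.5533 -0.1041]
rootfar [ 0.5805 -0.1162  0.1064] [ 0.5807 -0.1151] [ 0.5816 -0.1162]
chcorner [0.6507 0.0659 0.1192] [0.6538 0.0902] [0.6498 0.0489]
nut130 [0.56873512 0.0042226  0.132     ] [0.56900952 0.00445527 0.132     ]
```

Call:
drive_tool --pt "0 0 4 0 0 0 0" --pt "0 0 0 0.0023 -0.0051 0.02 0" --pt "0 0 0 0 0 0.03 0" --pt "0 0 0 0 0 0.03 0" --pt "0 0 0 0 0 0.03 0" --pt "0 0 0 0 0 0.025 0" --pt "0 0 0 0 0 0.012 0" --pt "0 0 0 0 0 0 0"

```text
time: 6.28
tool_pos: [0.6335, -0.052, 0.1093]
tcp_rot: [3.062, -0.701, -0.01]
wrist_force: [-0.3, 0.9, 0.2]
width: -0.0
grip_force: 0.0
```

```bash
python3 - <<'E'
from h import *
s=status.read_state();print(s["time"],s["tool_pos"].round(4),yaw(),s["wrist_force"].round(2))
p=shot("wrist");im=p["color"]
cv2.imwrite("pics/w3.png",im[:,:,::-1])
E
```

```text
6.2833 [ 0.6335 -0.052   0.1093] -25.789565708165128 [-0.29  0.91  0.19]
```

View pics/w3.png

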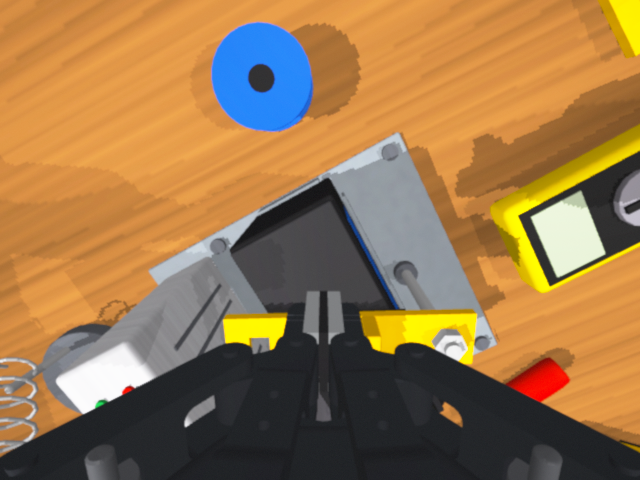

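The shut tips at (320,292) are clear of the bar's +x edge (row 313) and between the tab and the notch. I'll go down to z≈0.103, approach and swing.

Call:
drive_tool --pt "0 0 0 0 0 0.006 0" --pt "0 0 0 -0.003 0 0 0" --pt "0 0 0 -0.003 0 0 0" --pt "0 0 -2 -0.0024 -0.0009 0 0" --pt "0 0 -2 -0.0024 -0.0009 0 0" --pt "0 0 -2 -0.0024 -0.0009 0 0" --pt "0 0 -2 -0.0024 -0.0009 0 0" --pt "0 0 -2 -0.0024 -0.0009 0 0"

```text
time: 7.0
tool_pos: [0.6225, -0.0407, 0.1082]
tcp_rot: [-3.112, 0.428, -0.004]
wrist_force: [-0.3, 0.4, 1.0]
width: 0.003
grip_force: 0.0
```

Call:
drive_tool --pt "0 0 -2 -0.0024 -0.0009 0 0" --pt "0 0 -2 -0.0024 -0.0009 0 0" --pt "0 0 -2 -0.0024 -0.0009 0 0" --pt "0 0 -2 -0.0024 -0.0009 0 0"

```text
time: 7.33
tool_pos: [0.6139, -0.0351, 0.1082]
tcp_rot: [3.135, -0.21, 0.004]
wrist_force: [0.2, -0.7, 0.1]
width: 0.001
grip_force: 0.0
```

```bash
python3 - <<'E'
from h import *
for i in range(3):
    s=status.read_state();p=shot("wrist");print(s["time"],s["tool_pos"].round(4),s["wrist_force"].round(2),s["torque"].round(3),yaw())
cv2.imwrite("pics/w4.png",p["color"][:,:,::-1])
E
```

```text
7.3333 [ 0.6139 -0.0351  0.1082] [ 0.18 -0.73  0.12] [ 0.027  0.004 -0.028] -7.569161370221066
7.3833 [ 0.6134 -0.0349  0.1081] [-0.57  0.73  0.29] [-0.023 -0.016 -0.043] -7.74251173805573
7.4333 [ 0.6137 -0.035   0.108 ] [ 0.3   0.45 -0.05] [ 0.008  0.055 -0.006] -7.801050705541242
```

View pics/w4.png

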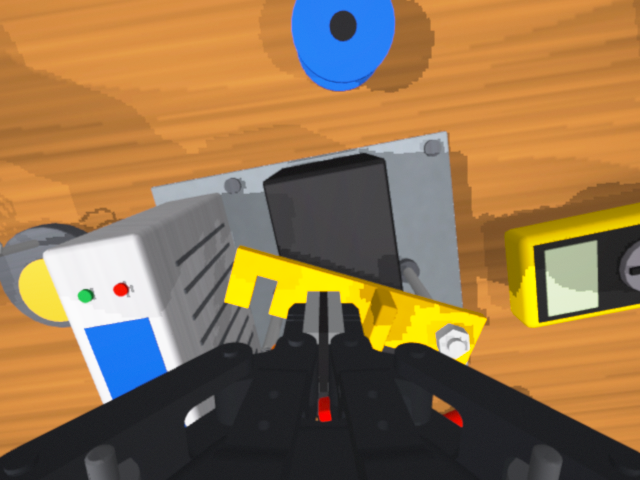

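The bar hasn't moved. The fingers passed just over its top: the tip is over the bar at (322,300), and there's no force. I'll back off to the +x side, turn back and go lower.

Call:
drive_tool --pt "0 0 0 0 0 -0.004 0" --pt "0 0 0 0.0124 0.0073 0 0" --pt "0 0 0 0.0124 0.0073 0 0" --pt "0 0 6 0 0 0 0" --pt "0 0 6 0 0 0 0" --pt "0 0 6 0 0 0 0" --pt "0 0 0 0 0 0.006 0" --pt "0 0 0 0 0 0.002 0"

```text
time: 8.15
tool_pos: [0.6359, -0.0532, 0.1023]
tcp_rot: [3.063, -0.697, 0.0]
wrist_force: [0.5, 0.4, -0.1]
width: -0.003
grip_force: 0.0
```

Call:
drive_tool --pt "0 0 0 0 0 0.002 0" --pt "0 0 0 0 0 0 0"

```text
time: 8.32
tool_pos: [0.6353, -0.053, 0.0997]
tcp_rot: [3.063, -0.698, -0.002]
wrist_force: [0.7, 0.8, 0.3]
width: -0.001
grip_force: 0.0
```

Call:
drive_tool --pt "0 0 0 -0.003 0 0 0" --pt "0 0 0 -0.003 0 0 0" --pt "0 0 0 -0.003 0 0 0" --pt "0 0 -2 -0.0024 -0.0009 0 0" --pt "0 0 -2 -0.0024 -0.0009 0 0" --pt "0 0 -2 -0.0024 -0.0009 0 0"

```text
time: 8.82
tool_pos: [0.622, -0.0435, 0.1008]
tcp_rot: [-3.095, 0.536, -0.0]
wrist_force: [0.2, -0.1, 0.2]
width: 0.004
grip_force: 0.0
```

```bash
python3 - <<'E'
from h import *
s=status.read_state();print(s["time"],s["tool_pos"].round(4),s["wrist_force"].round(2),s["torque"].round(3),yaw())
p=shot("wrist")
cv2.imwrite("pics/w5.png",p["color"][180:420,150:500,::-1])
E
```

```text
8.8167 [ 0.622  -0.0435  0.1008] [ 0.23 -0.12  0.2 ] [-0.025  0.015 -0.011] -19.643769628366922
```

View pics/w5.png

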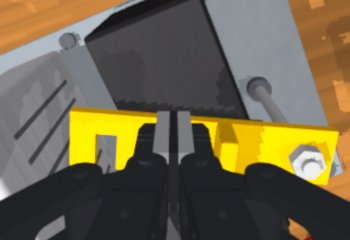

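The fingertip at crop (173,112) is level with the bar edge, but there's no force. Its apparent position suggests the visible tips are higher than the TCP reading. I'll raise the tool and check with the side camera.

Call:
drive_tool --pt "0 0 0 0 0 -0.03 0" --pt "0 0 0 0 0 -0.03 0" --pt "0 0 0 0 0 0 0"

```text
time: 9.12
tool_pos: [0.6265, -0.0441, 0.1678]
tcp_rot: [-3.094, 0.54, -0.017]
wrist_force: [2.4, -0.2, 2.0]
width: 0.002
grip_force: 0.0
```

```bash
python3 - <<'E'
from h import *
s=status.read_state();t=s["tool_pos"]
print(t,s["q"].round(3),s["tcp_rot"])
p=shot("side");im=p["color"][:,:,::-1].copy()
u,v=proj(p,t);print(u,v)
ax=R.from_rotvec(s["tcp_rot"]).as_matrix()
c=cv2.resize(im[110:290,200:440],None,fx=3.3,fy=3.3,interpolation=2)
for k in(0,-.019,-.04,-.073):
    a,b=proj(p,t+ax[:,2]*k);cv2.circle(c,(int((a-200)*3.3),int((b-110)*3.3)),3,(255,0,255),-1)
cv2.imwrite("pics/s2.png",c)
E
```

```text
[ 0.62646531 -0.04414457  0.16779153] [-0.11   0.188  1.751 -0.     1.192  1.806] [-3.09415585  0.53962394 -0.01722621]
308.4181315314934 197.38840895317173
```

View pics/s2.png

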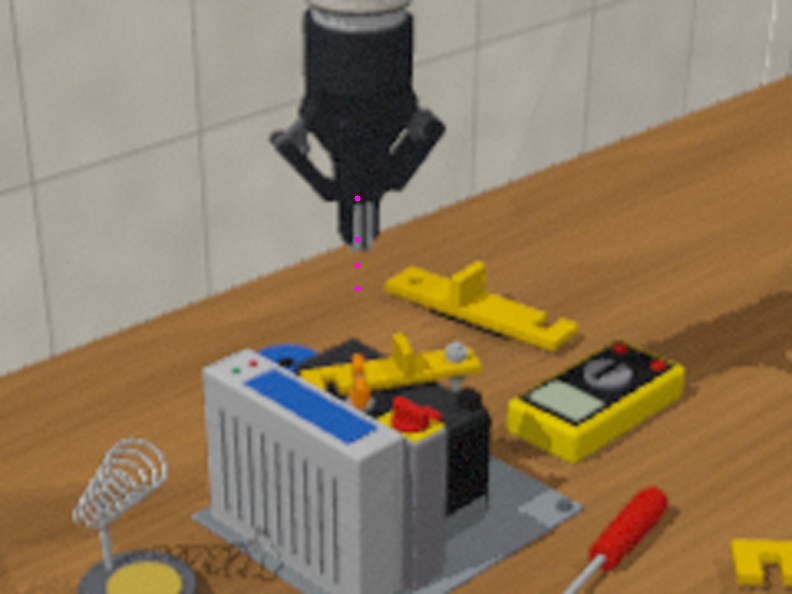

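The side view shows the shut tips ending at about (358,248), roughly 35 mm behind the projected TCP dot at (358,288). The wrist view suggests the same, so the real tips are higher than the TCP reading. I'll measure the offset by gently probing the battery top, well clear of the bar.

Call:
drive_tool --pt "0 0 0 0.012 0 0 0" --pt "0 0 0 0.012 0 0.02 0" --pt "0 0 0 0 0 0.025 0" --pt "0 0 0 0 0 0.015 0" --pt "0 0 0 0 0 0.004 0" --pt "0 0 0 0 0 0.002 0" --pt "0 0 0 0 0 0.002 0"

```text
time: 9.75
tool_pos: [0.6449, -0.0519, 0.0926]
tcp_rot: [-3.095, 0.539, -0.0]
wrist_force: [0.4, -0.2, -0.9]
width: 0.001
grip_force: 0.0
```

Call:
drive_tool --pt "0 0 0 0 0 0.004 0" --pt "0 0 0 0 0 0.004 0" --pt "0 0 0 0 0 0.004 0" --pt "0 0 0 0 0 0 0"

```text
time: 10.08
tool_pos: [0.6445, -0.0519, 0.0801]
tcp_rot: [3.095, -0.539, -0.001]
wrist_force: [0.3, -0.8, 0.3]
width: 0.002
grip_force: 0.0
```

Call:
drive_tool --pt "0 0 0 0 0 0.003 0" --pt "0 0 0 0 0 0.003 0" --pt "0 0 0 0 0 0.002 0" --pt "0 0 0 0 0 0 0"

```text
time: 10.42
tool_pos: [0.6444, -0.0519, 0.0719]
tcp_rot: [3.095, -0.539, -0.002]
wrist_force: [-0.6, -0.0, 0.7]
width: 0.004
grip_force: 0.0
```

Call:
drive_tool --pt "0 0 0 0 0 0.002 0" --pt "0 0 0 0 0 0 0"

```text
time: 10.58
tool_pos: [0.6447, -0.0519, 0.0703]
tcp_rot: [3.095, -0.539, -0.001]
wrist_force: [0.2, 0.1, 0.1]
width: -0.002
grip_force: 0.0
```

Call:
drive_tool --pt "0 0 0 0 0 0.002 0" --pt "0 0 0 0 0 0 0"

```text
time: 10.75
tool_pos: [0.6447, -0.0519, 0.0683]
tcp_rot: [3.095, -0.539, -0.001]
wrist_force: [-0.1, -0.7, -0.2]
width: -0.003
grip_force: 0.0
```

Call:
drive_tool --pt "0 0 0 0 0 0.002 0" --pt "0 0 0 0 0 0 0"

```text
time: 10.92
tool_pos: [0.6446, -0.0519, 0.0662]
tcp_rot: [-3.095, 0.539, 0.001]
wrist_force: [-0.8, 0.6, 0.3]
width: 0.007
grip_force: 0.0
```

Call:
drive_tool --pt "0 0 0 0 0 0.002 0" --pt "0 0 0 0 0 0 0"

```text
time: 11.08
tool_pos: [0.6446, -0.0519, 0.0642]
tcp_rot: [3.095, -0.539, -0.001]
wrist_force: [-0.3, -0.8, 0.1]
width: -0.002
grip_force: 0.0
```

Call:
drive_tool --pt "0 0 0 0 0 0.0015 0" --pt "0 0 0 0 0 0 0"

```text
time: 11.25
tool_pos: [0.6451, -0.0519, 0.0636]
tcp_rot: [-3.095, 0.539, -0.001]
wrist_force: [-1.2, 0.0, 2.6]
width: -0.001
grip_force: 1.3
```

Call:
drive_tool --pt "0 0 0 0 0 0.0015 0" --pt "0 0 0 0 0 0 0"

```text
time: 11.42
tool_pos: [0.6451, -0.0519, 0.0635]
tcp_rot: [3.095, -0.539, 0.001]
wrist_force: [-5.1, 0.1, 10.1]
width: -0.003
grip_force: 4.9
```

```bash
python3 - <<'E'
from h import *
s=status.read_state();t=s["tool_pos"];print(t.round(4),s["wrist_force"].round(2))
p=shot("wrist");g=p["color"];cv2.imwrite("pics/w6.png",cv2.resize(g[200:400,160:480,::-1],None,fx=2.5,fy=2.5,interpolation=2))
E
```

```text
[ 0.6451 -0.0519  0.0635] [-5.07  0.13 10.14]
```

View pics/w6.png

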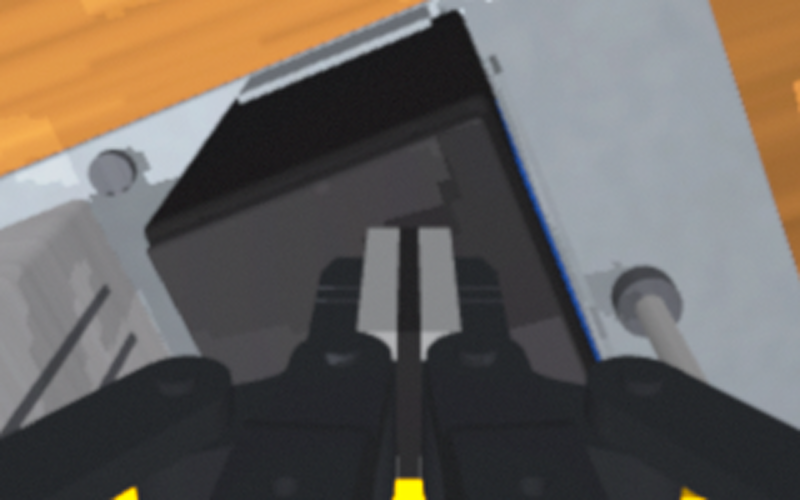

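The tip touched the battery top (98 mm) at a TCP z of about 0.0636, so the tips are 34.5 mm above the reported TCP. The picture shows the shut pads at (410,230) resting on bare battery, with the bar behind at (410,490). I'll correct for the offset and push the bar with the tips at about 102.5 mm.

Call:
drive_tool --pt "0 0 0 0 0 -0.006 0" --pt "0 0 6 0 0 0 0" --pt "0 0 0 -0.004 0 0 0" --pt "0 0 0 -0.004 0 0 0" --pt "0 0 0 -0.004 0 0 0" --pt "0 0 0 0 0 0 0"

```text
time: 11.97
tool_pos: [0.6326, -0.0462, 0.067]
tcp_rot: [3.063, -0.698, -0.003]
wrist_force: [0.1, 0.3, 0.2]
width: -0.002
grip_force: 0.0
```

Call:
drive_tool --pt "0 0 0 -0.0025 0 0 0" --pt "0 0 0 -0.0025 0 0 0" --pt "0 0 0 -0.0025 0 0 0" --pt "0 0 0 0 0 0 0"

```text
time: 12.3
tool_pos: [0.6269, -0.0432, 0.0676]
tcp_rot: [-3.063, 0.7, 0.0]
wrist_force: [0.1, -0.5, -0.0]
width: 0.001
grip_force: 0.0
```

Call:
drive_tool --pt "0 0 -2 -0.0025 -0.0009 0 0" --pt "0 0 -2 -0.0025 -0.0009 0 0" --pt "0 0 -2 -0.0025 -0.0009 0 0"

```text
time: 12.55
tool_pos: [0.6218, -0.038, 0.0677]
tcp_rot: [3.095, -0.536, 0.001]
wrist_force: [0.9, -0.7, 1.1]
width: -0.0
grip_force: 0.3
```

Call:
drive_tool --pt "0 0 -2 -0.0025 -0.0009 0 0" --pt "0 0 -2 -0.0025 -0.0009 0 0" --pt "0 0 -2 -0.0025 -0.0009 0 0"

```text
time: 12.8
tool_pos: [0.6154, -0.0331, 0.0677]
tcp_rot: [3.119, -0.374, 0.001]
wrist_force: [0.9, -1.2, -0.3]
width: 0.003
grip_force: 0.3
```

```bash
cat > by.py <<'E'
from h import *
def baryaw(p,z=.11):
    c=p["color"].astype(int);m=(c[:,:,0]>180)&(c[:,:,1]>140)&(c[:,:,2]<90)
    pv=proj(p,[.5725,-.0975,.11]);m2=(np.hypot(*(np.indices(m.shape)[::-1]-pv[:,None,None]))<330)&m
    n,l=cv2.connectedComponents(m2.astype(np.uint8))
    # upper edge: first yellow per column left of the pivot, near the bar
    pts=[]
    for u in range(150,int(pv[0])-5):
        r=np.where(m2[:,u])[0]
        if len(r)>4: pts.append(atz(p,(u,r[0]),z)[:2])
    return m2,np.array(pts)
E
python3 - <<'E'
from by import *
s=status.read_state();print(s["tool_pos"].round(4),s["wrist_force"],yaw())
p=shot("wrist");m,pts=baryaw(p);print(len(pts));print(pts[::12].round(4).tolist())
g=pts[:60];d=np.polyfit(g[:,1],g[:,0],1);print(np.degrees(np.arctan(-d[0])))
E
```

```text
[ 0.6154 -0.0331  0.0677] [ 0.85374766 -1.18976894 -0.30196461] -13.656303102146962
265
[[0.6144, 0.0157], [0.6793, -0.0168], [0.6833, -0.0225], [0.6862, -0.0278], [0.6891, -0.033], [0.6913, -0.0379], [0.6935, -0.0428], [0.695, -0.0474], [0.6965, -0.052], [0.6977, -0.0565], [0.6989, -0.0609], [0.6998, -0.0652], [0.6976, -0.0689], [0.6963, -0.0728], [0.696, -0.0768], [0.6969, -0.0811], [0.6989, -0.0855], [0.701, -0.0898], [0.7006, -0.0938], [0.7003, -0.0977], [0.7, -0.1016], [0.699, -0.1054], [0.6984, -0.1093]]
54.84030012627084
```

```bash
sed -i 's/m=(c.*$/m=(c[:,:,0]>150)\&(c[:,:,1]>0.73*c[:,:,0])\&(c[:,:,2]<60)/' by.py
cat >> by.py <<'E'
def run():
    s=status.read_state();print(s["time"],s["tool_pos"].round(4),s["wrist_force"].round(2),"yaw",yaw())
    p=shot("wrist");m,pts=baryaw(p)
    # keep edge points in the bar's neighbourhood, robust line
    r=np.hypot(pts[:,0]-.5725,pts[:,1]+.0975);g=pts[(r<.125)&(r>.02)]
    if len(g)>10:
        v=cv2.fitLine(g.astype(np.float32),cv2.DIST_HUBER,0,1e-4,1e-4).ravel()
        n=np.array([v[1],-v[0]]);print(len(g),"bar yaw",np.degrees(np.arctan(-v[0]/v[1])),"edge dist",abs(n@(v[2:]-[.5725,-.0975])))
    print(g[::15].round(4).tolist())
if __name__=="__main__":run()
E
python3 by.py
```

```text
12.85 [ 0.615  -0.0328  0.0676] [ 0.8  -0.89  0.13] yaw -13.560507713365388
166 bar yaw -10.805377 edge dist 0.020166567527530054
[[0.6142, 0.0154], [0.6109, -0.0041], [0.6099, -0.0102], [0.6024, -0.0492], [0.601, -0.0551], [0.6, -0.0612], [0.599, -0.0672], [0.5976, -0.0731], [0.5966, -0.0791], [0.5957, -0.0851], [0.5942, -0.091], [0.5933, -0.097]]
```

Call:
drive_tool --pt "0 0 -2 -0.0025 -0.0009 0 0" --pt "0 0 -2 -0.0025 -0.0009 0 0" --pt "0 0 -2 -0.0025 -0.0009 0 0" --pt "0 0 -2 -0.0025 -0.0009 0 0"

```text
time: 13.23
tool_pos: [0.6067, -0.028, 0.0678]
tcp_rot: [3.137, -0.157, 0.002]
wrist_force: [1.4, -0.6, -0.1]
width: 0.004
grip_force: 0.3
```

Call:
drive_tool --pt "0 0 -1 -0.0013 -0.0005 0 0" --pt "0 0 -1 -0.0013 -0.0005 0 0"

```text
time: 13.4
tool_pos: [0.6039, -0.0266, 0.0678]
tcp_rot: [3.14, -0.103, 0.001]
wrist_force: [-0.3, -0.9, -0.0]
width: 0.002
grip_force: 0.4
```

```bash
python3 by.py
```

```text
13.4 [ 0.6039 -0.0266  0.0678] [-0.3  -0.9  -0.04] yaw -3.755453739133751
166 bar yaw -1.6559904 edge dist 0.02005908232294431
[[0.5945, 0.0215], [0.5955, 0.0015], [0.5956, -0.0047], [0.5939, -0.0448], [0.594, -0.0509], [0.5936, -0.057], [0.5936, -0.0631], [0.5932, -0.0693], [0.5933, -0.0753], [0.5933, -0.0814], [0.5929, -0.0875], [0.5925, -0.0936]]
```

Call:
drive_tool --pt "0 0 -1 -0.0013 -0.0005 0 0" --pt "0 0 -1 -0.0013 -0.0005 0 0"

```text
time: 13.62
tool_pos: [0.6013, -0.0254, 0.0677]
tcp_rot: [3.141, -0.047, 0.001]
wrist_force: [0.9, -0.9, 0.7]
width: -0.004
grip_force: 0.5
```

Call:
drive_tool --pt "0 0 -0.7 -0.0009 -0.0003 0 0" --pt "0 0 0 0 0 0 0"

```text
time: 13.78
tool_pos: [0.6, -0.025, 0.0676]
tcp_rot: [3.141, -0.028, 0.0]
wrist_force: [0.4, 0.1, -0.1]
width: -0.003
grip_force: 0.3
```

Call:
drive_tool --pt "0 0 -0.7 -0.0009 -0.0003 0 0" --pt "0 0 0 0 0 0 0"

```text
time: 13.95
tool_pos: [0.5992, -0.0246, 0.0677]
tcp_rot: [-3.142, 0.009, -0.0]
wrist_force: [0.8, 0.6, 0.3]
width: -0.001
grip_force: 0.3
```

Not home yet; I'll continue in small steps until the force rises.

Call:
drive_tool --pt "0 0 -0.7 -0.0009 -0.0003 0 0" --pt "0 0 0 0 0 0 0"

```text
time: 14.12
tool_pos: [0.5983, -0.0243, 0.0676]
tcp_rot: [-3.142, -0.01, -0.0]
wrist_force: [0.5, 0.3, 0.8]
width: -0.002
grip_force: 0.4
```

Call:
drive_tool --pt "0 0 -0.7 -0.0009 -0.0003 0 0" --pt "0 0 0 0 0 0 0"

```text
time: 14.28
tool_pos: [0.5977, -0.0241, 0.0677]
tcp_rot: [3.141, 0.03, 0.001]
wrist_force: [2.3, -0.6, -0.1]
width: -0.005
grip_force: 0.9
```

Call:
drive_tool --pt "0 0 -0.4 -0.0005 -0.0002 0 0" --pt "0 0 0 0 0 0 0"

```text
time: 14.45
tool_pos: [0.5975, -0.024, 0.0678]
tcp_rot: [3.141, 0.04, 0.002]
wrist_force: [3.3, -0.4, 0.0]
width: 0.002
grip_force: 1.7
```

```bash
python3 by.py
```

```text
14.45 [ 0.5975 -0.024   0.0678] [ 3.26 -0.43  0.03] yaw 1.4584830555460457
171 bar yaw 2.7028124 edge dist 0.019331456185884183
[[0.5839, 0.0231], [0.5871, 0.0053], [0.5873, -0.0008], [0.5624, -0.0244], [0.5894, -0.0466], [0.59, -0.0527], [0.5901, -0.0588], [0.5903, -0.0649], [0.5904, -0.0711], [0.5911, -0.0771], [0.5912, -0.0832], [0.5914, -0.0894]]
```

Call:
drive_tool --pt "0 0 0 -0.0006 0 0 0" --pt "0 0 0 0 0 0 0"

```text
time: 14.67
tool_pos: [0.5974, -0.024, 0.0679]
tcp_rot: [3.141, 0.039, 0.003]
wrist_force: [4.2, -1.0, -0.9]
width: -0.001
grip_force: 2.7
```

Call:
drive_tool --pt "0 0 0 -0.0006 0 0 0" --pt "0 0 0 0 0 0 0" --pt "0 0 0 0 0 0 0"

```text
time: 14.92
tool_pos: [0.5974, -0.0241, 0.0681]
tcp_rot: [3.141, 0.039, 0.005]
wrist_force: [5.5, -0.6, -1.4]
width: -0.005
grip_force: 3.2
```

The bar stopped at the stud: position is steady and force is about 5.5 N. Now I'll back off, lift, and go above the nut with the tool yaw set for a long clockwise stroke.

Call:
drive_tool --pt "0 0 0 0.006 0 0 0" --pt "0 0 0 0.002 0 -0.01 0" --pt "0 0 0 0 0 -0.035 0" --pt "0 0 0 0 0 -0.035 0.22" --pt "0 0 0 0 0 -0.035 0.22" --pt "0 0 0 -0.018 -0.0146 -0.02 0.22" --pt "0 0 0 -0.0183 -0.0146 0 0.22" --pt "0 0 -7.1 0 0 0 0.22"

```text
time: 15.58
tool_pos: [0.5647, 0.0066, 0.2055]
tcp_rot: [-3.131, -0.236, -0.001]
wrist_force: [0.2, -0.2, -1.4]
width: 0.215
grip_force: 0.0
```

Call:
drive_tool --pt "0 0 -7.1 0 0 0 0.22" --pt "0 0 -7.1 0 0 0 0.22" --pt "0 0 -7.1 0 0 0 0.22" --pt "0 0 -7.1 0 0 0 0.22" --pt "0 0 -7.1 0 0 0 0.22" --pt "0 0 -7.1 0 0 0 0.22" --pt "0 0 -7.1 0 0 0 0.22" --pt "0 0 -7.1 0 0 0 0.22"

```text
time: 16.25
tool_pos: [0.5656, 0.0048, 0.2027]
tcp_rot: [-2.638, -1.703, 0.003]
wrist_force: [-1.1, -0.6, 0.0]
width: 0.222
grip_force: 0.0
```

```bash
cat > nut.py <<'E'
from h import *
def nutpx(p):
    h=cv2.cvtColor(p["color"],cv2.COLOR_RGB2HSV)
    pr=proj(p,[.5687,.0045,.132])
    m=((h[:,:,0]>=7)&(h[:,:,0]<=17)&(h[:,:,1]>215)&(h[:,:,2]>150)).astype(np.uint8)
    yy,xx=np.indices(m.shape);m[np.hypot(xx-pr[0],yy-pr[1])>90]=0
    n,l,st,c=cv2.connectedComponentsWithStats(m)
    k=[i for i in range(1,n) if st[i,4]>60]
    if not k: print("none",pr);return None
    w=np.isin(l,k);ys,xs=np.where(w);rr=cv2.minAreaRect(np.c_[xs,ys].astype(np.float32))
    return rr,pr,len(xs),[tuple(st[i]) for i in k]
def rep(p,z=.132):
    r=nutpx(p)
    if r is None:return
    rr,pr,n,st=r;b=cv2.boxPoints(rr);print("rect",rr,"pred",pr.round(),n,st)
    X=[atz(p,q,z)[:2] for q in b];e=[X[1]-X[0],X[2]-X[1]];d=max(e,key=np.linalg.norm)
    print("nut xy",np.mean(X,0).round(4),"size",[round(float(np.linalg.norm(v)),4) for v in e],"ang",np.degrees(np.arctan2(d[1],d[0])))
if __name__=="__main__":
    s=status.read_state();print(s["time"],s["tool_pos"].round(4),yaw(),s["q"].round(2),s["wrist_force"].round(2),s["torque"].round(3))
    p=shot("wrist");rep(p);np.savez("s3.npz",W=p["W"],K=p["intrinsics"],c=p["color"])
E
python3 nut.py
```

```text
16.25 [0.5656 0.0048 0.2027] 65.69114743794583 [-0.04  0.06  1.83  0.    1.26  0.39] [-1.05 -0.6   0.03] [-0.013  0.016 -0.023]
rect ((332.1335144042969, 239.06903076171875), (70.09175109863281, 19.44364356994629), 14.349332809448242) pred [329. 243.] 422 [(np.int32(297), np.int32(229), np.int32(41), np.int32(18), np.int32(213)), (np.int32(337), np.int32(235), np.int32(29), np.int32(23), np.int32(209))]
nut xy [0.5719 0.0059] size [0.0138, 0.0484] ang -38.970988872526895
```

Call:
drive_tool --pt "0 0 -6.85 0 0 0 0.22" --pt "0 0 -6.85 0 0 0 0.22" --pt "0 0 -6.85 0 0 0 0.22" --pt "0 0 -6.85 0 0 0 0.22" --pt "0 0 -6.85 0 0 0 0.22" --pt "0 0 -6.85 0 0 0 0.22" --pt "0 0 -6.85 0 0 0 0.22" --pt "0 0 -6.85 0 0 0 0.22"

```text
time: 16.97
tool_pos: [0.5659, 0.0048, 0.2027]
tcp_rot: [-1.563, -2.723, 0.001]
wrist_force: [0.6, -0.4, -1.3]
width: 0.216
grip_force: 0.0
```

Call:
drive_tool --pt "0 0 -6.85 0 0 0 0.22" --pt "0 0 -6.85 0 0 0 0.22" --pt "0 0 -6.85 0 0 0 0.22" --pt "0 0 0 0 0 0 0.22"

```text
time: 17.3
tool_pos: [0.566, 0.0048, 0.2027]
tcp_rot: [-1.055, -2.957, 0.0]
wrist_force: [-0.8, 0.3, -0.1]
width: 0.218
grip_force: 0.0
```

```bash
python3 nut.py
```

```text
17.3 [0.566  0.0048 0.2027] 140.71578720396403 [-0.04  0.06  1.83  0.    1.25 -0.92] [-0.82  0.29 -0.12] [ 0.013 -0.015  0.016]
rect ((323.5597839355469, 249.72305297851562), (71.05606079101562, 14.674623489379883), 86.76029968261719) pred [325. 248.] 261 [(np.int32(316), np.int32(214), np.int32(14), np.int32(38), np.int32(125)), (np.int32(321), np.int32(256), np.int32(12), np.int32(30), np.int32(136))]
nut xy [0.5695 0.0027] size [0.01, 0.0518] ang -35.84188539647598
```

Call:
drive_tool --pt "0 0 -2 -0.004 0.001 0.01 0.22" --pt "0 0 0 0 0 0.025 0.22" --pt "0 0 0 0 0 0.025 0.22" --pt "0 0 0 0 0 0.02 0.22" --pt "0 0 0 0 0 0.01 0.22" --pt "0 0 0 0 0 0.005 0.22" --pt "0 0 0 0 0 0.005 0.22" --pt "0 0 0 0 0 0 0.22"

```text
time: 18.02
tool_pos: [0.5705, 0.0029, 0.1026]
tcp_rot: [-1.007, -2.976, 0.0]
wrist_force: [0.2, 0.6, -0.2]
width: 0.218
grip_force: 0.0
```

Call:
drive_tool --pt "0 0 0 0 0 0.004 0.22" --pt "0 0 0 0 0 0.004 0.22" --pt "0 0 0 0 0 0.003 0.22" --pt "0 0 0 0 0 0 0.22"

```text
time: 18.35
tool_pos: [0.5702, 0.0028, 0.0913]
tcp_rot: [-1.005, -2.976, 0.0]
wrist_force: [-0.0, 0.8, -0.2]
width: 0.223
grip_force: 0.0
```

```bash
python3 - <<'E'
from h import *
s=status.read_state();print(s["time"],s["tool_pos"].round(4),yaw(),s["wrist_force"].round(2),s["width"])
p=shot("wrist");cv2.imwrite("pics/w7.png",cv2.resize(p["color"][210:400,200:450,::-1],None,fx=3,fy=3,interpolation=2))
E
```

```text
18.35 [0.5702 0.0028 0.0913] 142.6739312041953 [-0.    0.8  -0.22] 0.2230738233043679
```

View pics/w7.png

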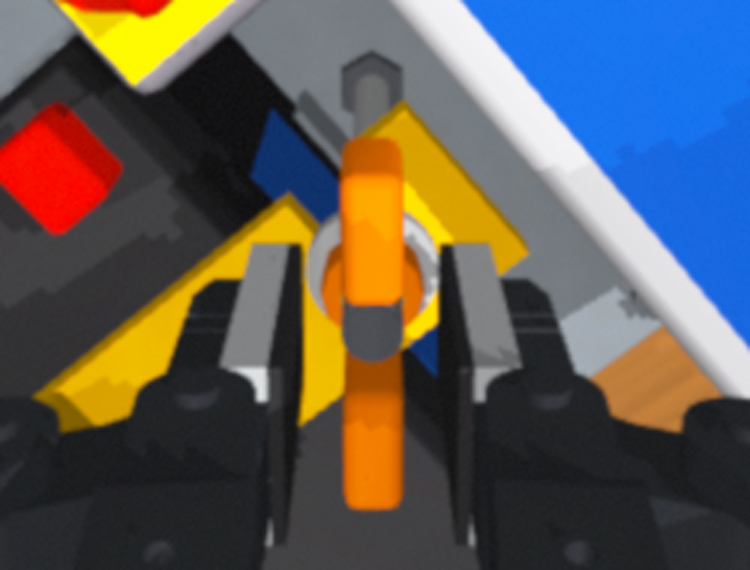

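The wing (cols 343–403) is centred between the pads (300 and 440), above the flange, and the bar's notch is around the stud. Now I'll grip it.

Call:
drive_tool --pt "0 0 0 0 0 0 0" --pt "0 0 0 0 0 0 0" --pt "0 0 0 0 0 0 0" --pt "0 0 0 0 0 0 0" --force 40

```text
time: 18.73
tool_pos: [0.5706, 0.0029, 0.0919]
tcp_rot: [1.005, 2.976, 0.0]
wrist_force: [-0.0, -0.2, 0.1]
width: 0.076
grip_force: 41.2
```

```bash
cat > st.py <<'E'
from h import *
a=[]
for i in range(4):
    s=status.read_state();a.append(np.r_[s["wrist_force"],s["torque"]]);read_camera("wrist")
print(s["time"],s["tool_pos"].round(4),"yaw",round(yaw(),2),"q6",np.degrees(s["q"][5]).round(1),"w",s["width"].round(3),s["grip_force"].round(1))
print("F",np.mean(a,0)[:3].round(2),"T",np.mean(a,0)[3:].round(3))
E
python3 st.py
```

```text
Traceback (most recent call last):
  File "st.py", line 5, in <module>
    print(s["time"],s["tool_pos"].round(4),"yaw",round(yaw(),2),"q6",np.degrees(s["q"][5]).round(1),"w",s["width"].round(3),s["grip_force"].round(1))
                                                                                                        ^^^^^^^^^^^^^^^^
AttributeError: 'float' object has no attribute 'round'
```

Call:
drive_tool --pt "0 0 3 0 0 0 0" --pt "0 0 6 0 0 0.0001 0" --pt "0 0 6 0 0 0.0001 0" --pt "0 0 6 0 0 0.0001 0" --pt "0 0 6 0 0 0 0" --pt "0 0 6 0 0 0.0001 0" --pt "0 0 6 0 0 0 0" --pt "0 0 0 0 0 0 0"

```text
time: 19.6
tool_pos: [0.5703, 0.0027, 0.0914]
tcp_rot: [-1.944, -2.468, 0.0]
wrist_force: [-1.9, -0.3, 3.6]
width: 0.071
grip_force: 41.5
```

```bash
sed -i 's/s\["width"\].round(3),s\["grip_force"\].round(1)/round(float(s["width"]),3),round(float(s["grip_force"]),1)/' st.py; python3 st.py
```

```text
19.75 [0.5703 0.0027 0.0914] yaw 103.81 q6 -16.1 w 0.078 41.6
F [-1.8  -0.32  3.57] T [-0.034  0.325 -0.013]
```

Call:
drive_tool --pt "0 0 5 0 0 0.0001 0" --pt "0 0 6 0 0 0 0" --pt "0 0 6 0 0 0.0001 0" --pt "0 0 6 0 0 0.0001 0" --pt "0 0 6 0 0 0 0" --pt "0 0 6 0 0 0.0001 0" --pt "0 0 5 0 0 0 0" --pt "0 0 0 0 0 0 0"

```text
time: 20.47
tool_pos: [0.57, 0.0028, 0.0909]
tcp_rot: [-2.669, -1.656, 0.001]
wrist_force: [-3.5, -1.0, 5.4]
width: 0.08
grip_force: 41.9
```

Call:
drive_tool --pt "0 0 5 0 0 0.0001 0" --pt "0 0 6 0 0 0 0" --pt "0 0 6 0 0 0.0001 0" --pt "0 0 6 0 0 0.0001 0" --pt "0 0 6 0 0 0 0" --pt "0 0 6 0 0 0.0001 0" --pt "0 0 3 0 0 0 0" --pt "0 0 0 0 0 0 0"

```text
time: 21.13
tool_pos: [0.5698, 0.003, 0.0905]
tcp_rot: [-3.062, -0.701, 0.002]
wrist_force: [-4.1, 0.7, 5.3]
width: 0.077
grip_force: 42.0
```

```bash
python3 st.py
```

```text
21.2833 [0.5698 0.003  0.0906] yaw 25.91 q6 61.9 w 0.076 42.0
F [-4.35  0.42  5.43] T [ 0.055  0.733 -0.006]
```

Call:
drive_tool --pt "0 0 4 -0.0003 0 0.0001 0" --pt "0 0 5 0 0 0 0" --pt "0 0 5 0 0 0.0001 0" --pt "0 0 4 0 0 0 0"

```text
time: 21.67
tool_pos: [0.5698, 0.0031, 0.0904]
tcp_rot: [-3.134, -0.21, 0.001]
wrist_force: [-3.4, 1.3, 4.9]
width: 0.074
grip_force: 42.0
```

```bash
python3 st.py
```

```text
21.8167 [0.5698 0.0031 0.0903] yaw 7.91 q6 79.9 w 0.079 42.0
F [-3.48  0.97  5.1 ] T [ 0.212  0.613 -0.04 ]
```

Call:
drive_tool --pt "0 0 3 0 0 0.0001 0" --pt "0 0 4 0 0 0 0" --pt "0 0 3 0 0 0 0"

```text
time: 22.12
tool_pos: [0.5698, 0.0032, 0.0903]
tcp_rot: [-3.14, 0.062, 0.001]
wrist_force: [-2.3, 2.1, 4.5]
width: 0.077
grip_force: 42.0
```

```bash
python3 st.py
```

```text
22.2667 [0.5698 0.0032 0.0902] yaw -2.08 q6 89.9 w 0.076 42.1
F [-3.22  1.92  5.02] T [0.28  0.599 0.002]
```

Call:
drive_tool --pt "0 0 4 0 0 0.0001 0" --pt "0 0 4 0 0 0 0" --pt "0 0 4 0 0 0 0"

```text
time: 22.57
tool_pos: [0.5698, 0.0033, 0.0901]
tcp_rot: [-3.116, 0.39, 0.001]
wrist_force: [-3.0, 1.6, 4.3]
width: 0.076
grip_force: 42.0
```

```bash
python3 st.py
```

```text
22.7167 [0.5698 0.0033 0.0901] yaw -14.06 q6 101.8 w 0.071 42.1
F [-3.5   2.18  4.98] T [0.355 0.621 0.029]
```

Call:
drive_tool --pt "0 0 4 0 0 0.0001 0" --pt "0 0 4 0 0 0 0" --pt "0 0 4 0 0 0 0"

```text
time: 23.02
tool_pos: [0.5699, 0.0034, 0.09]
tcp_rot: [-3.059, 0.713, 0.001]
wrist_force: [-2.7, 2.9, 4.5]
width: 0.078
grip_force: 42.1
```

```bash
python3 st.py
```

```text
23.1667 [0.5699 0.0033 0.09  ] yaw -26.03 q6 113.8 w 0.079 42.1
F [-3.63  2.43  4.87] T [0.434 0.588 0.014]
```

Call:
drive_tool --pt "0 0 4 0 0 0.0001 0" --pt "0 0 4 0 0 0 0" --pt "0 0 4 0 0 0 0"

```text
time: 23.47
tool_pos: [0.5699, 0.0034, 0.0899]
tcp_rot: [-2.968, 1.028, 0.001]
wrist_force: [-4.0, 1.7, 4.4]
width: 0.084
grip_force: 42.1
```

```bash
python3 st.py
```

```text
23.6167 [0.5699 0.0034 0.0899] yaw -37.99 q6 125.8 w 0.079 42.1
F [-3.55  3.07  4.85] T [0.583 0.565 0.014]
```

Turned 181° so far and the nut still runs free. I'll regrip half a turn back to get wrist range.

Call:
drive_tool --pt "0 0 0 0 0 0 0.22" --pt "0 0 0 0 0 0 0.22" --pt "0 0 0 0 0 0 0.22" --pt "0 0 0 0 0 -0.013 0.22" --pt "0 0 0 0 0 -0.015 0.22" --pt "0 0 -7 0 0 0 0.22" --pt "0 0 -7 0 0 0 0.22" --pt "0 0 -7 0 0 0 0.22"

```text
time: 24.33
tool_pos: [0.5712, 0.0024, 0.1194]
tcp_rot: [-3.107, 0.462, -0.004]
wrist_force: [0.5, -0.2, 0.0]
width: 0.219
grip_force: 0.0
```

Call:
drive_tool --pt "0 0 -7 0 0 0 0.22" --pt "0 0 -7 0 0 0 0.22" --pt "0 0 -7 0 0 0 0.22" --pt "0 0 -7 0 0 0 0.22" --pt "0 0 -7 0 0 0 0.22" --pt "0 0 -7 0 0 0 0.22" --pt "0 0 -7 0 0 0 0.22" --pt "0 0 -7 0 0 0 0.22"

```text
time: 25.0
tool_pos: [0.5708, 0.0024, 0.1189]
tcp_rot: [2.96, 1.051, 0.002]
wrist_force: [-0.3, -0.4, 0.9]
width: 0.22
grip_force: 0.0
```

Call:
drive_tool --pt "0 0 -7 0 0 0 0.22" --pt "0 0 -7 0 0 0 0.22" --pt "0 0 -7 0 0 0 0.22" --pt "0 0 -7 0 0 0 0.22" --pt "0 0 -7 0 0 0 0.22" --pt "0 0 -7 0 0 0 0.22" --pt "0 0 -7 0 0 0 0.22" --pt "0 0 -7 0 0 0 0.22"

```text
time: 25.67
tool_pos: [0.5708, 0.0024, 0.1188]
tcp_rot: [2.12, 2.317, 0.001]
wrist_force: [1.2, 0.2, -0.2]
width: 0.223
grip_force: 0.0
```

Call:
drive_tool --pt "0 0 -7 0 0 0 0.22" --pt "0 0 -7 0 0 0 0.22" --pt "0 0 -7 0 0 0 0.22" --pt "0 0 -7 0 0 0 0.22" --pt "0 0 -7 0 0 0 0.22" --pt "0 0 -7 0 0 0 0.22" --pt "0 0 -5 0.001 0 0 0.22" --pt "0 0 0 0 0 0 0.22"

```text
time: 26.33
tool_pos: [0.57, 0.0032, 0.1188]
tcp_rot: [1.026, 2.968, 0.0]
wrist_force: [0.3, -0.1, 0.0]
width: 0.22
grip_force: 0.0
```

```bash
python3 st.py; python3 nut.py
```

```text
26.4833 [0.5698 0.0032 0.1183] yaw 141.59 q6 -53.7 w 0.22 0.0
F [-0.01  0.2  -0.35] T [-0.013 -0.    -0.01 ]
26.5333 [0.5697 0.0032 0.1182] 141.58680534240713 [-0.04  0.13  1.92 -0.    1.1  -0.94] [-0.02  0.23  0.39] [-0.009 -0.053 -0.01 ]
rect ((320.9232482910156, 290.587158203125), (103.0967788696289, 21.637983322143555), 89.10482788085938) pred [323. 290.] 939 [(np.int32(310), np.int32(239), np.int32(22), np.int32(54), np.int32(362)), (np.int32(316), np.int32(302), np.int32(17), np.int32(41), np.int32(577))]
nut xy [0.5689 0.0029] size [0.0099, 0.053] ang -37.20725895442764
```

Call:
drive_tool --pt "0 0 0 0 0 0.014 0.22" --pt "0 0 0 0 0 0.01 0.22" --pt "0 0 0 0 0 0.0045 0.22" --pt "0 0 0 0 0 0 0" --pt "0 0 0 0 0 0 0" --pt "0 0 0 0 0 0 0" --pt "0 0 0 0 0 0 0"

```text
time: 27.17
tool_pos: [0.5686, 0.0042, 0.0877]
tcp_rot: [-1.031, -2.965, -0.001]
wrist_force: [2.6, 4.2, -11.9]
width: 0.076
grip_force: 42.0
```

```bash
sed -i 's/range(4)/range(6)/' st.py; python3 st.py
```

```text
27.4167 [0.5686 0.0042 0.0877] yaw 141.68 q6 -53.8 w 0.079 42.0
F [  3.5    4.12 -11.8 ] T [ 0.662 -0.543 -0.003]
```

Call:
drive_tool --pt "0 0 3 0 0 0 0" --pt "0 0 3 0 0 0.0001 0" --pt "0 0 2 0 0 0 0"

```text
time: 27.72
tool_pos: [0.5687, 0.0045, 0.0877]
tcp_rot: [-1.238, -2.885, -0.001]
wrist_force: [4.1, 5.0, -11.5]
width: 0.075
grip_force: 42.0
```

```bash
python3 st.py
```

```text
27.9667 [0.5687 0.0045 0.0877] yaw 133.67 q6 -45.8 w 0.081 42.0
F [  4.12   4.79 -11.77] T [ 0.775 -0.602  0.027]
```

Call:
drive_tool --pt "0 0 0 0.0002 0.0009 0.0018 0" --pt "0 0 3 0 0 0 0" --pt "0 0 4 0 0 0.0001 0" --pt "0 0 3 0 0 0 0"

```text
time: 28.35
tool_pos: [0.5691, 0.0046, 0.0875]
tcp_rot: [-1.486, -2.766, 0.0]
wrist_force: [-1.2, 3.0, -3.4]
width: 0.078
grip_force: 43.1
```

```bash
python3 st.py
```

```text
28.6 [0.5691 0.0046 0.0875] yaw 123.76 q6 -35.9 w 0.08 43.3
F [-2.73  4.22 -1.22] T [ 0.64   0.498 -0.001]
```

Call:
drive_tool --pt "0 0 3 0 0 0 0" --pt "0 0 4 0 0 0.0001 0" --pt "0 0 3 0 0 0 0"

```text
time: 28.9
tool_pos: [0.5694, 0.0048, 0.0874]
tcp_rot: [-1.72, -2.627, -0.0]
wrist_force: [-1.6, 6.0, -1.3]
width: 0.077
grip_force: 43.3
```

```bash
python3 st.py
```

```text
29.15 [0.5694 0.0048 0.0873] yaw 113.76 q6 -25.9 w 0.082 43.3
F [-2.09  4.87 -1.39] T [0.816 0.473 0.013]
```

Call:
drive_tool --pt "0 0 3 0 0 0.0001 0" --pt "0 0 3 0 0 0 0" --pt "0 0 2 0 0 0 0"

```text
time: 29.45
tool_pos: [0.5696, 0.0048, 0.0873]
tcp_rot: [-1.898, -2.502, -0.001]
wrist_force: [-1.3, 5.6, -1.8]
width: 0.077
grip_force: 43.2
```

```bash
python3 st.py
```

```text
29.7 [0.5697 0.0049 0.0873] yaw 105.75 q6 -17.9 w 0.074 43.2
F [-1.95  5.02 -1.9 ] T [0.872 0.368 0.006]
```

Call:
drive_tool --pt "0 0 3 0 0 0.0001 0" --pt "0 0 3 0 0 0 0" --pt "0 0 2 0 0 0 0"

```text
time: 30.0
tool_pos: [0.5699, 0.0049, 0.0872]
tcp_rot: [-2.068, -2.364, -0.001]
wrist_force: [-0.8, 4.9, -2.2]
width: 0.075
grip_force: 43.2
```

```bash
python3 st.py
```

```text
30.25 [0.5699 0.0049 0.0872] yaw 97.75 q6 -9.9 w 0.078 43.2
F [-0.91  5.22 -2.13] T [0.882 0.294 0.02 ]
```

Call:
drive_tool --pt "0 0 3 0 0 0.0001 0" --pt "0 0 3 0 0 0 0" --pt "0 0 2 0 0 0 0"

```text
time: 30.55
tool_pos: [0.5702, 0.0049, 0.0871]
tcp_rot: [-2.228, -2.214, -0.002]
wrist_force: [-0.4, 5.3, -3.9]
width: 0.079
grip_force: 43.1
```

```bash
python3 st.py
```

```text
30.8 [0.5702 0.005  0.0871] yaw 89.76 q6 -1.9 w 0.078 43.2
F [-0.56  5.51 -2.5 ] T [0.898 0.165 0.026]
```

Call:
drive_tool --pt "0 0 3 0 0 0.0001 0" --pt "0 0 3 0 0 0 0"

```text
time: 31.02
tool_pos: [0.5704, 0.0049, 0.0871]
tcp_rot: [-2.341, -2.094, -0.002]
wrist_force: [0.8, 5.6, -2.4]
width: 0.08
grip_force: 43.1
```

```bash
python3 st.py
```

```text
31.2667 [0.5704 0.0049 0.0871] yaw 83.76 q6 4.1 w 0.078 43.1
F [ 0.15  5.45 -2.88] T [0.958 0.076 0.019]
```

Call:
drive_tool --pt "0 0 3 0 0 0.0001 0" --pt "0 0 3 0 0 0 0"

```text
time: 31.48
tool_pos: [0.5705, 0.0049, 0.087]
tcp_rot: [-2.448, -1.969, -0.003]
wrist_force: [0.7, 5.4, -3.4]
width: 0.077
grip_force: 43.1
```

```bash
python3 st.py
```

```text
31.7333 [0.5706 0.0049 0.087 ] yaw 77.76 q6 10.1 w 0.082 43.1
F [ 0.26  5.43 -3.02] T [0.893 0.025 0.05 ]
```

Call:
drive_tool --pt "0 0 3 0 0 0 0" --pt "0 0 2 0 0 0 0"

```text
time: 31.95
tool_pos: [0.5707, 0.0049, 0.087]
tcp_rot: [2.531, 1.861, 0.003]
wrist_force: [1.9, 4.3, -3.9]
width: 0.076
grip_force: 43.0
```

```bash
python3 st.py
```

```text
32.2 [0.5707 0.0049 0.087 ] yaw 72.76 q6 15.1 w 0.076 43.1
F [ 0.92  5.26 -3.78] T [ 0.892 -0.086  0.062]
```

Call:
drive_tool --pt "0 0 3 0 0 0 0" --pt "0 0 2 0 0 0.0001 0"

```text
time: 32.42
tool_pos: [0.5709, 0.0048, 0.0869]
tcp_rot: [2.61, 1.749, 0.003]
wrist_force: [1.1, 5.0, -3.7]
width: 0.077
grip_force: 43.1
```

```bash
python3 st.py
```

```text
32.6667 [0.5709 0.0048 0.0869] yaw 67.76 q6 20.1 w 0.081 43.1
F [ 1.23  5.06 -3.49] T [ 0.903 -0.107  0.065]
```

Call:
drive_tool --pt "0 0 3 0 0 0 0" --pt "0 0 2 0 0 0 0"

```text
time: 32.88
tool_pos: [0.571, 0.0048, 0.0869]
tcp_rot: [2.683, 1.633, 0.004]
wrist_force: [1.6, 5.2, -4.3]
width: 0.081
grip_force: 43.0
```

```bash
python3 st.py
```

```text
33.1333 [0.571  0.0048 0.0869] yaw 62.76 q6 25.1 w 0.076 43.0
F [ 1.95  5.04 -4.57] T [ 0.844 -0.238  0.033]
```

Call:
drive_tool --pt "0 0 3 0 0 0 0" --pt "0 0 2 0 0 0.0001 0"

```text
time: 33.35
tool_pos: [0.5712, 0.0047, 0.0868]
tcp_rot: [2.752, 1.514, 0.004]
wrist_force: [1.5, 5.6, -3.5]
width: 0.08
grip_force: 43.0
```

```bash
python3 st.py
```

```text
33.6 [0.5712 0.0047 0.0868] yaw 57.76 q6 30.1 w 0.08 43.0
F [ 1.93  5.01 -4.36] T [ 0.83  -0.279  0.062]
```

```bash
sed -i 's/range(6)/range(8)/; s/s\["torque"\]\])/s["torque"],s["joint_torque"][5]])/; s/\[3:\].round(3)/[3:].round(3),"sd",np.std(a,0)[5:].round(3)/' st.py; python3 st.py
```

```text
34.0 [0.5712 0.0047 0.0868] yaw 57.76 q6 30.1 w 0.078 43.0
F [ 2.17  4.74 -4.33] T [ 0.812 -0.264  0.05   0.042] sd [0.034 0.   ]
```

Call:
drive_tool --pt "0 0 3 0 0 0 0" --pt "0 0 3 0 0 0.0001 0"

```text
time: 34.22
tool_pos: [0.5714, 0.0046, 0.0868]
tcp_rot: [2.827, 1.368, 0.005]
wrist_force: [1.0, 4.1, -4.7]
width: 0.072
grip_force: 43.1
```

```bash
python3 st.py
```

```text
34.5667 [0.5713 0.0046 0.0868] yaw 51.76 q6 36.1 w 0.077 43.0
F [ 2.21  4.49 -4.68] T [ 0.756 -0.306  0.067  0.036] sd [0.033 0.253]
```

Call:
drive_tool --pt "0 0 3 0 0 0 0" --pt "0 0 3 0 0 0.0001 0"

```text
time: 34.78
tool_pos: [0.5715, 0.0045, 0.0867]
tcp_rot: [2.895, 1.218, 0.005]
wrist_force: [2.7, 4.1, -5.4]
width: 0.075
grip_force: 43.0
```

```bash
python3 st.py
```

```text
35.1333 [0.5715 0.0045 0.0867] yaw 45.77 q6 42.1 w 0.078 43.0
F [ 2.96  4.33 -4.82] T [ 0.734 -0.389  0.067  0.046] sd [0.042 0.252]
```

```bash
sed -i 's/range(8)/range(5)/' st.py; echo 'print("tau",np.round(s["joint_torque"],4))'>>st.py; python3 st.py
```

```text
35.3833 [0.5715 0.0045 0.0867] yaw 45.77 q6 42.1 w 0.084 43.0
F [ 2.99  4.44 -4.7 ] T [ 0.716 -0.403  0.036  0.045] sd [0.037 0.   ]
tau [-2.48160e+00 -4.47438e+01 -3.39221e+01 -1.26860e+00  8.05300e-01
  4.46000e-02]
```

Call:
drive_tool --pt "0 0 3 0 0 0 0" --pt "0 0 3 0 0 0.0001 0"

```text
time: 35.6
tool_pos: [0.5717, 0.0044, 0.0867]
tcp_rot: [2.954, 1.065, 0.005]
wrist_force: [3.3, 4.2, -4.1]
width: 0.076
grip_force: 43.1
```

```bash
python3 st.py
```

```text
35.8 [0.5716 0.0044 0.0867] yaw 39.81 q6 48.1 w 0.074 42.9
F [ 3.55  4.31 -5.2 ] T [ 0.657 -0.524  0.082  0.051] sd [0.043 0.323]
tau [ -2.2779 -44.8059 -33.5192  -1.1906   1.1066   0.0637]
```

Call:
drive_tool --pt "0 0 3 0 0 0 0" --pt "0 0 3 0 0 0.0001 0"

```text
time: 36.02
tool_pos: [0.5718, 0.0042, 0.0866]
tcp_rot: [3.006, 0.91, 0.006]
wrist_force: [4.1, 3.8, -4.3]
width: 0.078
grip_force: 43.0
```

```bash
python3 st.py
```

```text
36.2167 [0.5718 0.0042 0.0866] yaw 33.82 q6 54.1 w 0.081 43.0
F [ 3.73  3.36 -5.39] T [ 0.6   -0.59   0.103  0.069] sd [0.066 0.316]
tau [ -2.0725 -44.8127 -33.3868  -1.0652   1.1918   0.0805]
```

The J6 torque is clean and now rising steadily (0.045, 0.064, 0.081), so the flange has met the bar. I'll go on in steps towards about 0.20–0.21.

Call:
drive_tool --pt "0 0 3 0 0 0 0" --pt "0 0 3 0 0 0.0001 0" --pt "0 0 3 0 0 0 0"

```text
time: 36.52
tool_pos: [0.5719, 0.004, 0.0865]
tcp_rot: [3.068, 0.672, 0.006]
wrist_force: [3.5, 3.5, -4.8]
width: 0.076
grip_force: 43.0
```

```bash
python3 st.py
```

```text
36.7167 [0.5719 0.0039 0.0866] yaw 24.84 q6 63.1 w 0.077 42.9
F [ 4.22  3.17 -5.13] T [ 0.454 -0.701  0.13   0.093] sd [0.048 0.291]
tau [ -1.5993 -44.8823 -33.1151  -0.8402   1.4206   0.0793]
```

Call:
drive_tool --pt "0 0 3 0 0 0 0" --pt "0 0 3 0 0 0.0001 0" --pt "0 0 3 0 0 0 0"

```text
time: 37.02
tool_pos: [0.572, 0.0037, 0.0865]
tcp_rot: [3.111, 0.43, 0.006]
wrist_force: [4.2, 1.6, -5.5]
width: 0.078
grip_force: 43.0
```

```bash
python3 st.py
```

```text
37.2167 [0.572  0.0037 0.0865] yaw 15.85 q6 72.1 w 0.078 42.9
F [ 4.58  1.88 -5.59] T [ 0.344 -0.765  0.162  0.135] sd [0.073 0.29 ]
tau [ -1.1912 -44.92   -32.9496  -0.5908   1.5535   0.1256]
```

```bash
sed -i 's/range(5)/range(12)/' st.py; python3 st.py
```

```text
37.8167 [0.572  0.0037 0.0865] yaw 15.85 q6 72.1 w 0.076 42.9
F [ 4.97  1.96 -5.51] T [ 0.337 -0.784  0.118  0.111] sd [0.026 0.   ]
tau [ -1.2203 -44.9194 -32.9502  -0.5938   1.5536   0.1115]
```

Call:
drive_tool --pt "0 0 3 0 0 0 0" --pt "0 0 3 0 0 0.0001 0" --pt "0 0 3 0 0 0 0"

```text
time: 38.12
tool_pos: [0.5721, 0.0034, 0.0865]
tcp_rot: [3.135, 0.185, 0.007]
wrist_force: [5.4, 0.2, -4.9]
width: 0.083
grip_force: 43.0
```

```bash
cat > st2.py <<'E'
from h import *
L=[]
for i in range(10):
    s=status.read_state();L.append((round(float(s["torque"][2]),3),round(float(s["joint_torque"][5]),3),round(yaw(),2)));read_camera("wrist")
print(s["time"],L);print("mean Tz last6",np.mean([l[0] for l in L[4:]]).round(3))
E
python3 st2.py
```

```text
Traceback (most recent call last):
  File "st2.py", line 4, in <module>
    s=status.read_state();L.append((round(float(s["torque"][2]),3),round(float(s["joint_torque"][5]),3),round(yaw(),2)));read_camera("wrist")
                                                                                                                         ~~~~~~~~~~~^^^^^^^^^
ValueError: 200 camera calls are used up
```

```bash
cat > st3.py <<'E'
from h import *
s=status.read_state();print(s["time"],"Tz",s["torque"][2].round(3),"j6",s["joint_torque"][5].round(4),"yaw",round(yaw(),2),"vel6",s["joint_vel"][5].round(3))
E
python3 st3.py
```

```text
38.3167 Tz 0.152 j6 0.1315 yaw 6.86 vel6 -0.001
```

Call:
drive_tool --pt "0 0 0 0 0 0 0" --pt "0 0 0 0 0 0 0" --pt "0 0 0 0 0 0 0" --pt "0 0 0 0 0 0 0"

```text
time: 38.65
tool_pos: [0.5721, 0.0034, 0.0864]
tcp_rot: [3.135, 0.188, 0.007]
wrist_force: [5.0, 0.5, -4.6]
width: 0.08
grip_force: 42.9
```

```bash
python3 st3.py
```

```text
38.65 Tz 0.148 j6 0.1176 yaw 6.87 vel6 -0.0
```

Call:
drive_tool --pt "0 0 3 0 0 0 0" --pt "0 0 0 0 0 0 0" --pt "0 0 0 0 0 0 0" --pt "0 0 0 0 0 0 0" --pt "0 0 0 0 0 0 0"

```text
time: 39.07
tool_pos: [0.5721, 0.0033, 0.0865]
tcp_rot: [3.138, 0.106, 0.007]
wrist_force: [5.0, 0.5, -5.7]
width: 0.078
grip_force: 42.9
```

```bash
python3 st3.py
```

```text
39.0667 Tz 0.176 j6 0.1266 yaw 3.87 vel6 -0.001
```

Call:
drive_tool --pt "0 0 0 0 0 0 0" --pt "0 0 0 0 0 0 0" --pt "0 0 0 0 0 0 0"

```text
time: 39.32
tool_pos: [0.5721, 0.0033, 0.0864]
tcp_rot: [3.138, 0.106, 0.007]
wrist_force: [5.1, 0.5, -5.5]
width: 0.081
grip_force: 42.9
```

```bash
python3 st3.py
```

```text
39.3167 Tz 0.169 j6 0.127 yaw 3.87 vel6 -0.001
```

Call:
drive_tool --pt "0 0 0 0 0 0 0"

```text
time: 39.4
tool_pos: [0.5721, 0.0033, 0.0864]
tcp_rot: [3.138, 0.106, 0.007]
wrist_force: [5.3, 1.2, -6.1]
width: 0.081
grip_force: 42.9
```

```bash
python3 st3.py
```

```text
39.4 Tz 0.137 j6 0.127 yaw 3.87 vel6 -0.001
```

Call:
drive_tool --pt "0 0 0 0 0 0 0"

```text
time: 39.48
tool_pos: [0.5721, 0.0033, 0.0864]
tcp_rot: [3.138, 0.106, 0.007]
wrist_force: [4.8, 0.6, -5.4]
width: 0.079
grip_force: 42.9
```

```bash
python3 st3.py
```

```text
39.4833 Tz 0.083 j6 0.127 yaw 3.87 vel6 -0.001
```

Call:
drive_tool --pt "0 0 0 0 0 0 0"

```text
time: 39.57
tool_pos: [0.5721, 0.0033, 0.0864]
tcp_rot: [3.138, 0.106, 0.007]
wrist_force: [5.5, 0.5, -6.2]
width: 0.078
grip_force: 42.9
```

```bash
python3 st3.py
```

```text
39.5667 Tz 0.108 j6 0.127 yaw 3.87 vel6 0.001
```

Call:
drive_tool --pt "0 0 0 0 0 0 0"

```text
time: 39.65
tool_pos: [0.5721, 0.0033, 0.0864]
tcp_rot: [3.138, 0.106, 0.007]
wrist_force: [5.6, 0.7, -6.0]
width: 0.075
grip_force: 42.9
```

```bash
python3 st3.py
```

```text
39.65 Tz 0.137 j6 0.127 yaw 3.87 vel6 -0.002
```

Call:
drive_tool --pt "0 0 1 0 0 0 0"

```text
time: 39.73
tool_pos: [0.5721, 0.0033, 0.0864]
tcp_rot: [3.139, 0.079, 0.007]
wrist_force: [4.4, 1.1, -4.9]
width: 0.076
grip_force: 43.0
```

```bash
python3 st3.py
```

```text
39.7333 Tz 0.285 j6 -0.0523 yaw 2.88 vel6 0.226
```

Call:
drive_tool --pt "0 0 1 0 0 0 0"

```text
time: 39.82
tool_pos: [0.5721, 0.0033, 0.0864]
tcp_rot: [3.14, 0.051, 0.007]
wrist_force: [4.9, 0.9, -6.2]
width: 0.081
grip_force: 43.0
```

```bash
python3 st3.py
```

```text
39.8167 Tz 0.277 j6 0.077 yaw 1.85 vel6 0.207
```

Call:
drive_tool --pt "0 0 1 0 0 0 0"

```text
time: 39.9
tool_pos: [0.5721, 0.0032, 0.0864]
tcp_rot: [3.14, 0.023, 0.007]
wrist_force: [6.2, 1.8, -6.3]
width: 0.079
grip_force: 43.0
```

```bash
python3 st3.py
```

```text
39.9 Tz 0.383 j6 0.1162 yaw 0.85 vel6 0.208
```

Call:
drive_tool --pt "0 0 1 0 0 0 0"

```text
time: 39.98
tool_pos: [0.5721, 0.0032, 0.0864]
tcp_rot: [3.14, -0.004, 0.007]
wrist_force: [5.1, 0.3, -6.1]
width: 0.077
grip_force: 42.9
```

```bash
python3 st3.py
```

```text
39.9833 Tz 0.288 j6 0.1109 yaw -0.14 vel6 0.208
```

Call:
drive_tool --pt "0 0 1 0 0 0 0"

```text
time: 40.07
tool_pos: [0.5721, 0.0032, 0.0864]
tcp_rot: [3.14, -0.031, 0.007]
wrist_force: [5.3, -1.1, -6.4]
width: 0.076
grip_force: 42.9
```

```bash
python3 st3.py
```

```text
40.0667 Tz 0.311 j6 0.1066 yaw -1.15 vel6 0.208
```

While moving, the torque reads about 0.29–0.31 N m, although it relaxes to 0.13 at rest. The moving value is the real nut torque and it's near the upper limit, so I'll back off about 22° and re-check while creeping clockwise.

Call:
drive_tool --pt "0 0 -3 0 0 0 0" --pt "0 0 -4 0 0 0 0" --pt "0 0 -4 0 0 0 0" --pt "0 0 -4 0 0 -0.0001 0" --pt "0 0 -4 0 0 0 0" --pt "0 0 -3 0 0 0 0" --pt "0 0 1 0 0 0 0"

```text
time: 40.65
tool_pos: [0.5719, 0.0038, 0.0865]
tcp_rot: [3.093, 0.544, 0.006]
wrist_force: [5.5, 1.4, -5.5]
width: 0.077
grip_force: 43.0
```

Call:
drive_tool --pt "0 0 0.8 0 0 0 0"

```text
time: 40.73
tool_pos: [0.5719, 0.0038, 0.0865]
tcp_rot: [3.097, 0.519, 0.006]
wrist_force: [4.6, 2.0, -5.2]
width: 0.078
grip_force: 43.0
```

```bash
python3 st3.py
```

```text
40.7333 Tz 0.205 j6 0.0087 yaw 19.03 vel6 0.167
```

Call:
drive_tool --pt "0 0 0.8 0 0 0 0"

```text
time: 40.82
tool_pos: [0.5719, 0.0038, 0.0865]
tcp_rot: [3.101, 0.498, 0.006]
wrist_force: [5.7, 1.8, -5.9]
width: 0.078
grip_force: 43.0
```

```bash
python3 st3.py
```

```text
40.8167 Tz 0.207 j6 0.0471 yaw 18.23 vel6 0.165
```

Call:
drive_tool --pt "0 0 0.8 0 0 0 0"

```text
time: 40.9
tool_pos: [0.572, 0.0037, 0.0865]
tcp_rot: [3.104, 0.476, 0.006]
wrist_force: [4.1, 2.4, -5.5]
width: 0.077
grip_force: 43.0
```

```bash
python3 st3.py
```

```text
40.9 Tz 0.275 j6 0.0566 yaw 17.44 vel6 0.165
```

Call:
drive_tool --pt "0 0 0.8 0 0 0 0"

```text
time: 40.98
tool_pos: [0.572, 0.0037, 0.0865]
tcp_rot: [3.107, 0.454, 0.006]
wrist_force: [5.6, 2.2, -5.5]
width: 0.082
grip_force: 42.9
```

```bash
python3 st3.py
```

```text
40.9833 Tz 0.282 j6 0.0676 yaw 16.64 vel6 0.167
```

Call:
drive_tool --pt "0 0 0.8 0 0 0 0"

```text
time: 41.07
tool_pos: [0.572, 0.0037, 0.0865]
tcp_rot: [3.11, 0.433, 0.006]
wrist_force: [5.7, 1.7, -5.9]
width: 0.074
grip_force: 42.9
```

```bash
python3 st3.py
```

```text
41.0667 Tz 0.286 j6 0.0749 yaw 15.84 vel6 0.167
```

Still about 0.25–0.27, and the slope is about 0.2 N m/rad. I'll back off another ~16° and check.

Call:
drive_tool --pt "0 0 -3 0 0 0 0" --pt "0 0 -4 0 0 0 0" --pt "0 0 -4 0 0 0 0" --pt "0 0 -4 0 0 -0.0001 0" --pt "0 0 -4 0 0 0 0" --pt "0 0 0.8 0 0 0 0" --pt "0 0 0.8 0 0 0 0"

```text
time: 41.65
tool_pos: [0.5717, 0.0042, 0.0866]
tcp_rot: [3.01, 0.898, 0.005]
wrist_force: [4.3, 3.5, -4.9]
width: 0.075
grip_force: 43.0
```

```bash
python3 st3.py
```

```text
41.65 Tz 0.207 j6 -0.0852 yaw 33.23 vel6 0.172
```

Call:
drive_tool --pt "0 0 0.6 0 0 0 0"

```text
time: 41.73
tool_pos: [0.5717, 0.0042, 0.0866]
tcp_rot: [3.014, 0.882, 0.006]
wrist_force: [5.0, 2.8, -5.8]
width: 0.078
grip_force: 43.0
```

```bash
python3 st3.py
```

```text
41.7333 Tz 0.214 j6 0.0718 yaw 32.62 vel6 0.122
```

Call:
drive_tool --pt "0 0 0.6 0 0 0 0"

```text
time: 41.82
tool_pos: [0.5717, 0.0042, 0.0866]
tcp_rot: [3.019, 0.866, 0.006]
wrist_force: [4.3, 3.1, -5.8]
width: 0.08
grip_force: 43.0
```

```bash
python3 st3.py
```

```text
41.8167 Tz 0.15 j6 0.0455 yaw 32.03 vel6 0.127
```

Call:
drive_tool --pt "0 0 0.6 0 0 0 0"

```text
time: 41.9
tool_pos: [0.5718, 0.0041, 0.0866]
tcp_rot: [3.023, 0.851, 0.006]
wrist_force: [4.3, 2.8, -5.3]
width: 0.079
grip_force: 43.0
```

```bash
python3 st3.py
```

```text
41.9 Tz 0.161 j6 0.0448 yaw 31.43 vel6 0.127
```

Call:
drive_tool --pt "0 0 0.6 0 0 0 0"

```text
time: 41.98
tool_pos: [0.5718, 0.0042, 0.0866]
tcp_rot: [3.028, 0.835, 0.006]
wrist_force: [4.3, 2.2, -5.2]
width: 0.08
grip_force: 43.0
```

```bash
python3 st3.py
```

```text
41.9833 Tz 0.185 j6 0.0506 yaw 30.84 vel6 0.124
```

Call:
drive_tool --pt "0 0 0.6 0 0 0 0"

```text
time: 42.07
tool_pos: [0.5718, 0.0041, 0.0866]
tcp_rot: [3.032, 0.819, 0.006]
wrist_force: [5.5, 3.3, -5.7]
width: 0.077
grip_force: 43.0
```

```bash
python3 st3.py
```

```text
42.0667 Tz 0.237 j6 0.0573 yaw 30.24 vel6 0.124
```

The moving torque averages about 0.19–0.20 N m, which is on target. Releasing and lifting clear.

Call:
drive_tool --pt "0 0 0 0 0 0 0.22" --pt "0 0 0 0 0 0 0.22" --pt "0 0 0 0 0 0 0.22" --pt "0 0 0 0 0 -0.01 0.22" --pt "0 0 0 0 0 -0.02 0.22" --pt "0 0 0 0 0 -0.03 0.22" --pt "0 0 0 0 0 -0.03 0.22" --pt "0 0 0 0 0 -0.03 0.22"

```text
time: 42.73
tool_pos: [0.5696, 0.0038, 0.2081]
tcp_rot: [3.033, 0.816, -0.0]
wrist_force: [1.4, -0.1, -0.4]
width: 0.22
grip_force: 0.0
```

Call:
drive_tool --pt "0 0 0 0 0 0 0.22" --pt "0 0 0 0 0 0 0.22" --pt "0 0 0 0 0 0 0.22" --pt "0 0 0 0 0 0 0.22"

```text
time: 43.07
tool_pos: [0.5688, 0.004, 0.2047]
tcp_rot: [-3.033, -0.815, 0.004]
wrist_force: [0.8, -0.6, -0.3]
width: 0.222
grip_force: 0.0
```

```bash
python3 -c "
from workcell import workorder
print(workorder.finish_job())"
```

```text
the job is handed in; nothing more can be done
None
```

I handed the job in at about 43 s with the bar home against the stud, the wing nut at about 0.2 N m and everything released; no verdict came back. On the way the nut briefly read about 0.3 N m, right at the 70 N limit, before I backed it off, so I can't rule out a fail there.

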